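Lock the lift-out section back into the guard rail of the pass

TASK

Put the loose section of the guard rail back: lay its plain end in the open saddle and start its nose in the socket, then pinch the spring button flush and slide the section in until the button pops out through the hole in the side of the socket. Push gently, without ramming or forcing anything against the rail or its posts, leave the crockery and the bottle where they stand, and let go.

Things in the scene. Friction and masses are not known exactly. Their poses are not given: they have to be found in the camera images.
- rail: The loose lift-out section: a stainless square tube 25 x 25 mm, 325 mm long, about 0.3 to 0.45 kg, black plastic ends, lying on the worktop with its button to the side away from the robot. Origin: centre of its underside at mid length (12.5 mm below the axis; balance point within 3 mm of mid length). +y runs along the tube to its nose, +x points out of the face that carries the button, z up
- rail_nose (a point): centre of the tip of the nose, on the tube's axis, 162.5 mm from mid length along rail +y. The last 12 mm is a square plug tapering from 25 to 17 mm across
- rail_tail (a point): centre of the plain tail end, on the tube's axis, 162.5 mm from mid length along rail -y
- button_top (a point): centre of the outer end of the spring button: a straight-sided steel button, 12 mm across, standing 6 mm out of the rail's +x face, 36 mm behind the tip of the nose, level with the axis. Its side stops at the socket's edge unless pressed in flush (5 N to start, 11 N flush). A finger over all of it meets the edge first; pressed on its rear part, its leading part can enter and then stays in by itself
- button (a joint): how far the spring button is pressed in, m: 0 fully out, 0.006 flush with the rail's face; 0.004 to 0.006 while it rides inside the socket (its spring then makes the section drag with about 5 to 14 N), back to 0 when it has popped out through the hole
- guard: The fixed guard rail, bolted to the worktop: a post with an open saddle, and a socket sleeve on a post that carries the fixed run of rail. Origin on the worktop under the rail's axis. +y runs along the axis from the saddle to the socket (the way the section slides in), +x points to the side with the button hole, z up. The axis is 60 mm above the worktop
- socket_mouth (a point): centre of the socket's open end, on the axis; the socket opens towards guard -y. Sleeve 33 mm square outside, 27 mm square inside (1 mm of play on each side of the rail), wall 3 mm with plain square edges, 80 mm long; the section can enter 75 mm or more before anything but the button stops it
- button_hole (a point): centre of the round button hole, 15 mm across, on the outer face of the socket's +x wall, level with the axis and 30 mm from the mouth along guard +y. When locked the button stands out through it by about 2 mm and cannot slide further either way
- saddle (a point): centre of the open saddle, at the height of the axis, 225 mm from the socket mouth along guard -y: a U open to the top, 28 mm wide inside with flared lips, 40 mm long, floor 13 mm below and lips about 12 mm above the axis. The tail of the locked section stands 34 mm beyond this point
- bottle: bystander: green glass bottle, 68 mm across, 250 mm tall, on a fixed round black tray; origin at its underside
- tumbler: bystander: glass tumbler, 72 mm across, 120 mm tall, on the same tray; origin at its underside
- mug: bystander: white mug, 82 mm across, 85 mm tall; origin at its underside
- bowl: bystander: white bowl, 120 mm across, 45 mm tall; origin at its underside

How it is judged:
By the outcome, as a careful person would: the job done as asked, in the order asked, and still so for the second after the job is handed in, with the robot touching nothing.
It also fails if it takes over 64 s, if anything falls off the work surface, if the arm or the gripper's body presses on something with over 40 N, if the wrist force passes 120 N, or if a joint passes its speed limit or range.

ROBOT

A 6-joint arm with a two-finger parallel gripper is mounted at the origin on the work surface. World frame = base frame: x ahead of the robot, y to its left, z up, the work surface at z = 0. Lengths are in mm, angles in rad, forces in N, time in s.
With the tool pointing down it reaches from about 350 to 775 mm from the base axis. Payload 7.3 kg.
Tool frame: the origin (TCP) lies midway between the tips of the shut fingers; the grasp point (between the pads) lies 19 mm behind it (grasp_offset is the z of the grasp point in the tool frame, in mm); z points along the fingers, y is the direction in which the jaws open and shut (so a half turn about z gives the same grasp; the last joint's range is limited). The gripper opens to 92 mm and grips with 3 to 60 N. Pads are 19 mm wide; open, the fingers measure 130 mm over their backs; the gripper's body (75 mm by 190 mm) begins 47 mm behind the grasp point.
Start: joints at [-1.365, 0.342, 1.524, -0, 1.275, -0.146], TCP at [180.932, -492.858, 226.741] pointing down, gripper open.
Joint ranges: [-2.53, 2.53], [-0.77, 2.02], [0.04, 2.7], [-1, 4.14], [0.28, 2.66], [-3.11, 3.11]. Speed limits (rad/s): [2.57, 2.57, 3.14, 3.14, 3.14, 3.14].

INTERFACE

Orientations are given as [roll, pitch, yaw] about the fixed x, y, z axes, in that order (R = Rz(yaw) Ry(pitch) Rx(roll)).
In Python, from plant import get_obs, capture, camera_model, close_job, boxes_of, regions_of, place_of, grasp_offset gives the robot as it stands. The module is installed in compiled form; this text tells all that it offers.
- The arm moves only by the tool send_rows, never from a script. Its argument "targets" is a list that holds one entry, the list of rows, each a list of 7 numbers: the turn, a rotation vector about the tool's x, y, z in degrees, then the shift along the tool's x, y, z in mm, then the closure, from -1 (fully open) to 1 (shut). A call has 1 to 5 rows; each row is the pose to reach, as a shift and turn from the pose commanded when the call began, along the tool's axes at that moment; what a row does not reach only later rows make up. A row lasts 1/12 s, in which the tool goes at most 41.7 mm and 7.16 degrees, less where a joint would pass 70% of its speed; a pose out of reach is approached as far as the arm can. A call with a gripper value outside its range is refused whole. The fingers move at their own pace and stop on an object; the grip force is fixed at half the most. Time passes only in rows, so rows that repeat a pose let the fingers close. It gives the time, the measured TCP pose, the force and the opening at its end, in the units of the state.
- get_obs(): the state, without advancing time (a new reading comes with each control period).
- capture(name): name is "scene" or "side" or "wrist"; returns the picture (384x512x3 uint8, red, green, blue); there is no depth.
- camera_model(name): a dict with "K" (3x3 intrinsics, pixels), "world_to_cam" (4x4, takes a point from world to camera coordinates). Camera axes: x right, y up, looking along -z (the intrinsics and any distortion apply to the point x, -y, -z); pixel columns grow to the right and rows downward; lengths in mm; the calibration is good to about 2 mm. A picture is of the moment at which its call begins: read the wrist's pose just before it. camera_model takes no time and is no camera call; for the wrist camera it gives the pose at the moment of the call.
- close_job(): hands the job in, once; it reports no verdict.
Trained networks look in the newest picture that a camera, given by its name, has taken for a name from the list of things; names that differ only in an ending like _2 or _b are one class to them, and where a whole thing is asked for, a point or a joint stands for the part that bears it (a point fixed in the world has none). Each returns a list of dicts, best first, with "conf" (0 to 1); they miss things now and then, are a little off and sometimes report something else, mostly with a low value. They report only what shows in the picture. A call takes as long as a camera call.
- boxes_of(label, camera): "location" ([row, column] in pixels, amid what is visible of it).
- regions_of(label, camera): "region" (384x512 bool, what is visible of it) and "location" ([row, column] in pixels, amid what is visible of it).
- place_of(label, camera): "location" ([row, column] in pixels: a listed point, or the origin of a listed thing).
The state is a dict: "time": time; "joint_positions": joint angles; "dq": joint speeds; "tau": joint torques, N m; "tool_pos": TCP position; "tcp_rot": TCP orientation; "contact_force": force on the tool from outside, world axes, zero at the start; "moment": the same for the moment, N m; "grip_width": finger opening in mm.
Only numpy, scipy, OpenCV 4.12 (cv2) and the standard library are available. Lean on these libraries where they do the work, as an engineer would, in place of code of your own. Each camera call takes 0.05 s, during which the arm holds its last target.

## Working session

There is one attempt and no reset: what is moved stays moved. The work goes in short steps, Python scripts to look and compute and a tool call to move; the robot and the scene stay as the last step left them, time stands still between calls to the robot, and variables do not carry over. Pictures are saved under pics/ and viewed, and the job is handed in when it is done.

Besides the shell and the picture viewer there is one more tool, called after "Call:" by a JSON object that holds its "op" and its "data", one argument or row to a line. send_rows: Moves the arm, as the interface text tells. Its arguments: {"type":"object","properties":{"targets":{"type":"array","items":{"type":"array","items":{"type":"array","items":{"type":"number"}}}}},"required":["targets"]}

```bash
mkdir -p pics; ls; cat > h.py <<'E'
import numpy as np, cv2
from plant import *
def cap(n,f):
    im=capture(n); cv2.imwrite('pics/'+f,cv2.cvtColor(np.array(im),cv2.COLOR_RGB2BGR)); return im
E
python3 - <<'E'
from h import *
np.set_printoptions(precision=3,suppress=True)
print(get_obs()); 
for n in ['scene','side','wrist']:
    print(n,camera_model(n)); cap(n,n+'0.png')
print(grasp_offset if not callable(grasp_offset) else grasp_offset())
E
```

```text
pics
{'time': 0.0, 'joint_positions': array([-1.365,  0.343,  1.525, -0.   ,  1.275, -0.146]), 'dq': array([-0.   , -0.   , -0.002, -0.001,  0.001, -0.   ]), 'tau': array([  0.   , -43.125, -24.422,   0.072,   0.056,  -0.   ]), 'tool_pos': array([ 180.839, -492.446,  226.057]), 'tcp_rot': array([-3.14 , -0.   ,  0.352]), 'contact_force': array([-1.147, -0.341,  0.51 ]), 'moment': array([-0.038, -0.006, -0.022]), 'grip_width': 91.85950140894947}
scene {'K': array([[388.205,   0.   , 256.131],
       [  0.   , 388.205, 194.21 ],
       [  0.   ,   0.   ,   1.   ]]), 'world_to_cam': array([[    0.879,     0.477,    -0.007,  -559.048],
       [   -0.403,     0.751,     0.522,   215.272],
       [    0.255,    -0.456,     0.853, -1283.333],
       [    0.   ,     0.   ,     0.   ,     1.   ]])}
side {'K': array([[346.701,   0.   , 249.429],
       [  0.   , 346.701, 190.412],
       [  0.   ,   0.   ,   1.   ]]), 'world_to_cam': array([[  -0.925,   -0.38 ,    0.008,  595.995],
       [   0.235,   -0.556,    0.797, -187.592],
       [  -0.298,    0.739,    0.604, -769.473],
       [   0.   ,    0.   ,    0.   ,    1.   ]])}
wrist {'K': array([[295.428,   0.   , 251.819],
       [  0.   , 295.428, 189.426],
       [  0.   ,   0.   ,   1.   ]]), 'world_to_cam': array([[   0.344,   -0.939,    0.   , -524.47 ],
       [   0.896,    0.328,   -0.3  ,   37.573],
       [   0.282,    0.103,    0.954, -391.531],
       [   0.   ,    0.   ,    0.   ,    1.   ]])}
-18.8
```

View pics/scene0.png

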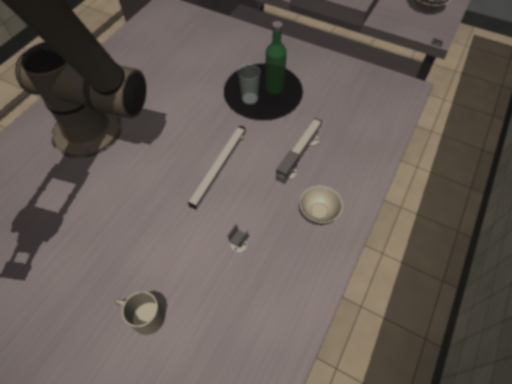

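View pics/side0.png

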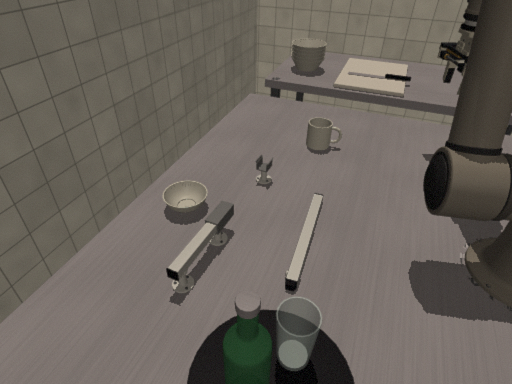

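View pics/wrist0.png

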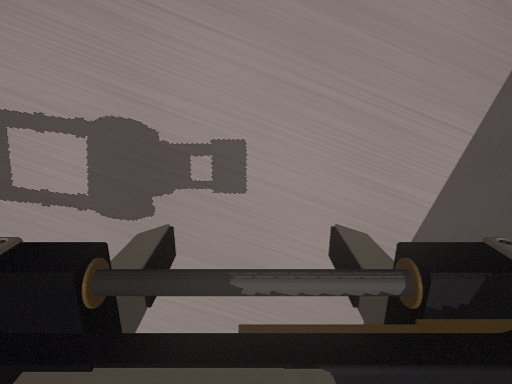

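```bash
cat >> h.py <<'E'
def proj(n,P,cm=None):
    cm=cm or camera_model(n); P=np.atleast_2d(P); c=(cm['world_to_cam']@np.c_[P,np.ones(len(P))].T)[:3]
    u=np.array([c[0],-c[1],-c[2]]); q=cm['K']@u; return (q[:2]/q[2]).T   # col,row
def ray(n,rc,cm=None):
    cm=cm or camera_model(n); d=np.linalg.inv(cm['K'])@[rc[1],rc[0],1]; d=np.array([d[0],-d[1],-d[2]])
    W=cm['world_to_cam']; R=W[:3,:3]; o=-R.T@W[:3,3]; return o,R.T@d/np.linalg.norm(d)
def onz(n,rc,z,cm=None):
    o,d=ray(n,rc,cm); return o+d*(z-o[2])/d[2]
def tri(rs):
    A=np.zeros((3,3));b=np.zeros(3)
    for o,d in rs:
        M=np.eye(3)-np.outer(d,d); A+=M;b+=M@o
    p=np.linalg.solve(A,b); return p,[np.linalg.norm((np.eye(3)-np.outer(d,d))@(p-o)) for o,d in rs]
E
python3 - <<'E'
from h import *
np.set_printoptions(precision=1,suppress=True)
Z=dict(rail=0,rail_nose=12.5,rail_tail=12.5,button_top=12.5,guard=0,socket_mouth=60,button_hole=60,saddle=60,bottle=0,tumbler=0,mug=0,bowl=0)
for l,z in Z.items():
    rs=[]
    for c in ['scene','side','wrist']:
        try: r=place_of(l,c)
        except Exception as e: print(l,c,e); continue
        for k in r[:2]: print(l,c,np.array(k['location']),round(k['conf'],2),onz(c,k['location'],z))
        if r and r[0]['conf']>.4: rs.append(ray(c,r[0]['location']))
    if len(rs)>1: print('   TRI',*tri(rs))
print(get_obs()['time'])
E
```

```text
rail scene [165.4 219.6] 0.93 [463.4  81.   -0. ]
rail side [238.1 302.8] 0.77 [471.6  73.8   0. ]
   TRI [468.5  78.2   5.8] [np.float64(2.454773527230421), np.float64(2.4547735272304436)]
rail_nose scene [129.6 238.8] 0.69 [449.7 225.5  12.5]
rail_nose side [290.  289.1] 0.98 [455.5 243.9  12.5]
rail_nose side [161.7 265. ] 0.43 [ 672.7 -200.1   12.5]
   TRI [451.4 233.9   3.3] [np.float64(6.134209193075969), np.float64(6.134209193076147)]
rail_tail scene [207.7 190.7] 0.82 [473.4 -92.4  12.5]
rail_tail side [196.1 318. ] 0.76 [474.1 -90.2  12.5]
rail_tail side [235.8 304.4] 0.4 [467.9  77.3  12.5]
   TRI [473.7 -91.9  11.5] [np.float64(0.6531433027234942), np.float64(0.6531433027235292)]
button_top side [354.2 291.8] 0.55 [411.  372.2  12.5]
button_top side [144.7 314.3] 0.23 [ 553.5 -369.7   12.5]
guard side [206.6 243.3] 0.83 [654.5  19.4   0. ]
socket_mouth scene [175.  278.4] 0.88 [656.3  97.1  60. ]
socket_mouth side [204.2 223.9] 0.56 [674.3  95.7  60. ]
   TRI [664.5  97.7  64.7] [np.float64(7.7966798103967605), np.float64(7.796679810396539)]
button_hole scene [170.1 290.7]
[... 525 characters left out ...]
  0. ]
tumbler scene [317.8 150.2] 0.53 [ 553.  -397.1    0. ]
tumbler side [352.4 292.8] 0.95 [411.3 361.6   0. ]
   TRI [410.7 364.1   4.8] [np.float64(0.19355355568252383), np.float64(0.19355355568260849)]
mug scene [316.8 150.5] 0.88 [ 552.2 -394.7    0. ]
mug scene [208.  320.2] 0.71 [798.2  88.9  -0. ]
mug side [143.5 313.6] 0.58 [ 561.8 -399.3    0. ]
   TRI [ 557.4 -394.1    4.6] [np.float64(3.567184048626372), np.float64(3.567184048626532)]
bowl scene [210.7 317.8] 0.55 [795.7  77.5   0. ]
bowl scene [237.  237.8] 0.2 [ 634.5 -103.6    0. ]
bowl side [203.7 185.1] 0.66 [807.7  70.4   0. ]
   TRI [799.5  75.8   6.4] [np.float64(3.5969784695585187), np.float64(3.596978469558732)]
1.95
```

```bash
cat >> h.py <<'E'
from scipy.spatial.transform import Rotation as Ro
def plan(p,yaw,o=None,roll=np.pi,pitch=0.):
    o=o or get_obs(); R=Ro.from_euler('xyz',o['tcp_rot']); T=Ro.from_euler('xyz',[roll,pitch,yaw])
    s=R.inv().apply(np.array(p)-o['tool_pos']); t=(R.inv()*T).as_rotvec(degrees=True)
    print('turn',t.round(2),'shift',s.round(1),'rows',round(max(np.linalg.norm(s)/41.7,np.linalg.norm(t)/7.16),1)); return s,t
E
python3 - <<'E'
from h import *
plan([463,71,200],np.radians(93.9))
E
```

```text
turn [  0.     0.   -73.74] shift [ 459.1 -432.1   26.7] rows 15.1
```

Call:
{"op": "send_rows", "data": {
  "targets": [
    [[0,0,-5,28,-26,0,-1],[0,0,-10,56,-52,0,-1],[0,0,-16,86,-80,0,-1],[0,0,-22,116,-108,0,-1],[0,0,-28,146,-136,0,-1]]
  ]
}}

```text
time: 2.37
tool_pos: [271.5, -313.2, 226.7]
tcp_rot: [3.141, -0.0, 0.845]
contact_force: [1.3, 0.4, -0.5]
grip_width: 92.1
```

```bash
python3 - <<'E'
from h import *
plan([463,71,200],np.radians(93.9))
E
```

```text
turn [ 2.00e-02  1.00e-02 -4.55e+01] shift [ 414.5 -111.9   26.7] rows 10.3
```

Call:
{"op": "send_rows", "data": {
  "targets": [
    [[0,0,-5,38,-11,0,-1],[0,0,-11,77,-21,5,-1],[0,0,-17,116,-31,10,-1],[0,0,-23,155,-42,15,-1],[0,0,-28,194,-52,20,-1]]
  ]
}}

```text
time: 2.78
tool_pos: [362.2, -133.8, 206.9]
tcp_rot: [3.141, 0.0, 1.334]
contact_force: [1.5, -1.8, 0.8]
grip_width: 91.8
```

```bash
python3 - <<'E'
from h import *
plan([463,71,200],np.radians(93.9))
E
```

```text
turn [  0.05   0.03 -17.47] shift [222.7  49.9   6.8] rows 5.5
```

Call:
{"op": "send_rows", "data": {
  "targets": [
    [[0,0,-4,38,9,1,-1],[0,0,-8,77,18,3,-1],[0,0,-12,115,27,5,-1],[0,0,-16,153,35,7,-1],[0,0,-17.5,190,43,7,-1]]
  ]
}}

```text
time: 3.2
tool_pos: [449.4, 40.7, 199.5]
tcp_rot: [-3.142, 0.0, 1.639]
contact_force: [0.7, -0.8, 0.6]
grip_width: 91.9
```

```bash
python3 - <<'E'
from h import *
np.set_printoptions(precision=1,suppress=True)
o=get_obs();print(o['tool_pos'],o['tcp_rot'],o['dq'])
cm=camera_model('wrist'); cap('wrist','w1.png')
W=cm['world_to_cam'];print('cam',-W[:3,:3].T@W[:3,3])
for l,z in dict(rail=0,rail_nose=12.5,rail_tail=12.5,button_top=12.5,socket_mouth=60,saddle=60).items():
    for k in place_of(l,'wrist')[:2]: print(l,np.array(k['location']),round(k['conf'],2),onz('wrist',k['location'],z,cm))
E
```

```text
[449.4  40.7 199.5] [-3.1  0.   1.6] [ 1.   0.4 -0.6 -0.   0.1  0.7]
cam [443.2 122.5 358.3]
rail [135.2 264.9] 0.81 [462.4  78.5   0. ]
rail_tail [263.7 262.7] 0.97 [472.5 -89.6  12.5]
button_top [ 15.6 293.3] 0.46 [481.1 204.3  12.5]
socket_mouth [134.5 465.8] 0.75 [659.8 100.1  60. ]
socket_mouth [135.3 267.7] 0.69 [462.  86.  60.]
```

View pics/w1.png

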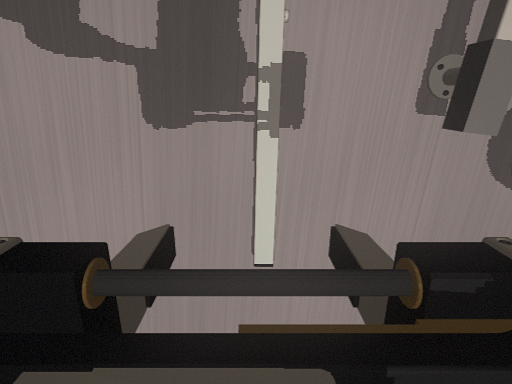

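Call:
{"op": "send_rows", "data": {
  "targets": [
    [[0,0,0,30,6,0,-1],[0,0,0,58,12,0,-1],[0,0,0,58,12,0,-1],[0,0,0,58,12,0,-1]]
  ]
}}

```text
time: 3.88
tool_pos: [457.2, 96.8, 199.8]
tcp_rot: [3.141, 0.0, 1.635]
contact_force: [0.7, -0.5, 0.8]
grip_width: 91.7
```

```bash
python3 - <<'E'
from h import *
np.set_printoptions(precision=2,suppress=True)
o=get_obs();print(o['tool_pos'],o['tcp_rot'],o['dq'])
cm=camera_model('wrist'); im=cap('wrist','w2.png')
cv2.imwrite('pics/w2c.png',cv2.resize(cv2.cvtColor(np.array(im)[0:300,200:340],cv2.COLOR_RGB2BGR),None,fx=2,fy=2,interpolation=cv2.INTER_CUBIC))
for l,z in dict(rail=0,rail_nose=12.5,rail_tail=12.5,button_top=12.5,socket_mouth=60,saddle=60).items():
    for k in place_of(l,'wrist')[:2]: print(l,np.array(k['location']),round(k['conf'],2),onz('wrist',k['location'],z,cm))
r=regions_of('rail','wrist')
for k in r[:1]:
    m=k['region']; 
    for a in range(0,280,20):
        c=np.where(m[a])[0]
        if len(c): print(a,c.min(),c.max(),onz('wrist',[a,c.min()],25,cm),onz('wrist',[a,c.max()+1],25,cm))
E
```

```text
[457.19  96.78 199.79] [3.14 0.   1.63] [-0.03 -0.    0.01 -0.01  0.   -0.01]
rail [180.3 256.6] 0.83 [464.2   77.59   0.  ]
rail_nose [ 35.8 263.4] 0.65 [460.11 239.56  12.5 ]
rail_nose [ 72.7 277.1] 0.47 [477.77 204.32  12.5 ]
rail_tail [302.1 254. ] 0.97 [472.2  -95.63  12.5 ]
button_top [ 73.4 277.4] 0.56 [478.16 203.63  12.5 ]
socket_mouth [185.  443.7] 0.6 [659.59 101.81  60.  ]
40 250 269 [446.43 232.64  25.  ] [466.8  233.94  25.  ]
60 248 270 [445.51 213.74  25.  ] [469.38 215.26  25.  ]
80 247 272 [445.62 194.18  25.  ] [473.12 195.93  25.  ]
100 247 269 [446.8  173.93  25.  ] [471.61 175.5   25.  ]
120 248 269 [449.13 152.93  25.  ] [473.34 154.47  25.  ]
140 247 268 [449.32 130.94  25.  ] [474.01 132.5   25.  ]
160 246 266 [449.51 108.03  25.  ] [473.57 109.55  25.  ]
180 246 267 [450.88  84.22  25.  ] [476.62  85.85  25.  ]
200 246 266 [452.3   59.37  25.  ] [477.41  60.96  25.  ]
220 245 266 [452.57  33.35  25.  ] [479.46  35.04  25.  ]
240 246 265 [455.36   6.3   25.  ] [480.36   7.87  25.  ]
260 245 264 [455.71 -22.17  25.  ] [481.29 -20.57  25.  ]
```

View pics/w2.png

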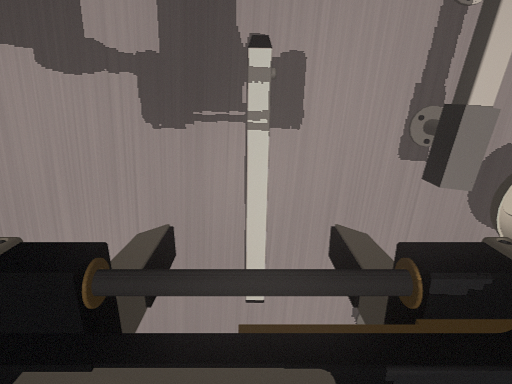

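View pics/w2c.png

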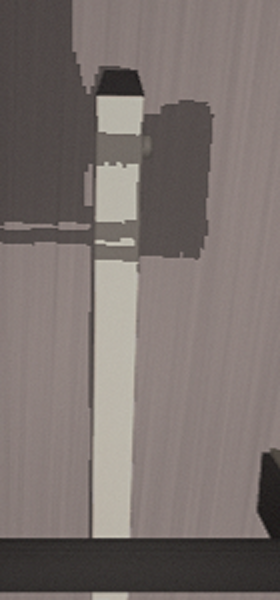

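```bash
python3 - <<'E'
from h import *
plan([464.2,73,30],1.617)
plan([464.2,73,4],1.617)
E
```

```text
turn [0.   0.01 0.95] shift [-23.9   5.4 169.8] rows 4.1
turn [0.   0.01 0.95] shift [-23.9   5.4 195.8] rows 4.7
```

Call:
{"op": "send_rows", "data": {
  "targets": [
    [[0,0,1,-8,2,40,-1],[0,0,1,-16,4,80,-1],[0,0,1,-24,5.4,120,-1],[0,0,1,-24,5.4,158,-1],[0,0,1,-24,5.4,170,-1]]
  ]
}}

```text
time: 4.7
tool_pos: [461.2, 72.8, 25.3]
tcp_rot: [-3.134, -0.0, 1.616]
contact_force: [-1.5, 0.5, 1.0]
grip_width: 91.7
```

Call:
{"op": "send_rows", "data": {
  "targets": [
    [[0,0,0,0,0,12,-1],[0,0,0,0,0,20,-1],[0,0,0,0,0,24,-1],[0,0,0,0,0,25,-1],[0,0,0,0,0,25,-1]]
  ]
}}

```text
time: 5.12
tool_pos: [464.6, 73.5, 5.1]
tcp_rot: [3.141, 0.0, 1.617]
contact_force: [0.9, 0.8, -0.0]
grip_width: 91.9
```

```bash
python3 - <<'E'
from h import *
o=get_obs();print(o['tool_pos'],o['tcp_rot'],o['contact_force']);plan([464.2,73,4],1.617)
cap('wrist','w3.png')
E
```

```text
[464.5701389   73.51590017   5.0785439 ] [3.14083465e+00 1.42220691e-04 1.61711382e+00] [ 0.90752005  0.75097391 -0.02360193]
turn [0.04 0.01 0.01] shift [-0.5 -0.4  1.1] rows 0.0
```

View pics/w3.png

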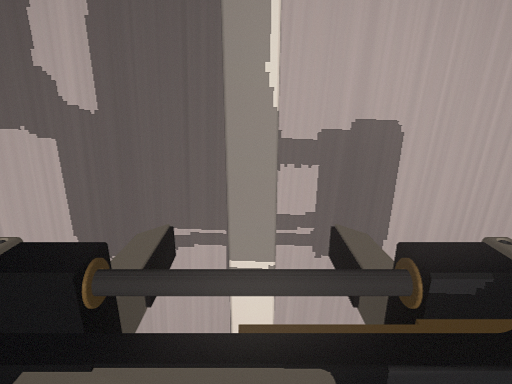

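Call:
{"op": "send_rows", "data": {
  "targets": [
    [[0,0,0,0,0,0,1],[0,0,0,0,0,0,1],[0,0,0,0,0,0,1],[0,0,0,0,0,0,1],[0,0,0,0,0,0,1]]
  ]
}}

```text
time: 5.58
tool_pos: [464.3, 73.6, 4.9]
tcp_rot: [3.141, 0.0, 1.617]
contact_force: [-0.4, -0.3, 0.1]
grip_width: 63.2
```

Call:
{"op": "send_rows", "data": {
  "targets": [
    [[0,0,0,0,0,0,1],[0,0,0,0,0,0,1],[0,0,0,0,0,0,1]]
  ]
}}

```text
time: 5.83
tool_pos: [464.2, 73.5, 4.7]
tcp_rot: [-3.142, 0.0, 1.617]
contact_force: [-0.6, 0.2, 0.4]
grip_width: 43.2
```

Call:
{"op": "send_rows", "data": {
  "targets": [
    [[0,0,0,0,0,0,1],[0,0,0,0,0,0,1],[0,0,0,0,0,0,1],[0,0,0,0,0,0,1],[0,0,0,0,0,0,1]]
  ]
}}

```text
time: 6.25
tool_pos: [464.3, 73.5, 4.7]
tcp_rot: [3.141, 0.0, 1.617]
contact_force: [-0.2, -0.1, -1.0]
grip_width: 25.1
```

Call:
{"op": "send_rows", "data": {
  "targets": [
    [[0,0,0,0,0,-10,1],[0,0,0,0,0,-40,1],[0,0,0,0,0,-75,1],[0,0,0,0,0,-100,1],[0,0,0,0,0,-110,1]]
  ]
}}

```text
time: 6.67
tool_pos: [465.5, 73.6, 117.8]
tcp_rot: [3.137, 0.0, 1.617]
contact_force: [0.7, 0.8, -3.1]
grip_width: 24.4
```

Call:
{"op": "send_rows", "data": {
  "targets": [
    [[0,0,0,0,0,-6,1],[0,0,0,0,0,-6,1],[0,0,0,0,0,-6,1]]
  ]
}}

```text
time: 6.92
tool_pos: [463.5, 73.6, 119.9]
tcp_rot: [-3.14, -0.0, 1.617]
contact_force: [-1.1, -0.5, -3.8]
grip_width: 24.7
```

```bash
python3 - <<'E'
from h import *
np.set_printoptions(precision=2,suppress=True)
o=get_obs();print(o['tool_pos'],o['tcp_rot'],o['contact_force'],o['moment'])
for c in ['wrist','scene','side']: cap(c,c+'4.png')
for l in ['rail','rail_nose','rail_tail','button_top','guard','socket_mouth','button_hole','saddle']:
  for c in ['wrist','scene','side']:
    for k in place_of(l,c)[:1]: print(l,c,np.array(k['location']),round(k['conf'],2))
E
```

```text
[463.52  73.55 119.86] [-3.14 -0.    1.62] [-1.13 -0.54 -3.77] [-0.03 -0.05  0.01]
rail wrist [231.8 255.5] 0.73
rail scene [142. 215.] 0.85
rail side [202.  311.7] 0.72
rail_nose scene [104.4 241.5] 0.59
rail_nose side [252.7 293.9] 0.95
rail_tail scene [185.8 183.5] 0.8
rail_tail side [162.5 266.6] 0.4
button_top scene [174.3 283.9] 0.45
guard side [205.8 242. ] 0.93
socket_mouth scene [176.5 279.8] 0.79
socket_mouth side [205.7 228.6] 0.65
button_hole scene [171.2 288.3] 0.71
button_hole side [211.6 216.5] 0.98
saddle scene [237.5 236.4] 0.56
saddle side [162.8 265.3] 0.97
```

View pics/wrist4.png

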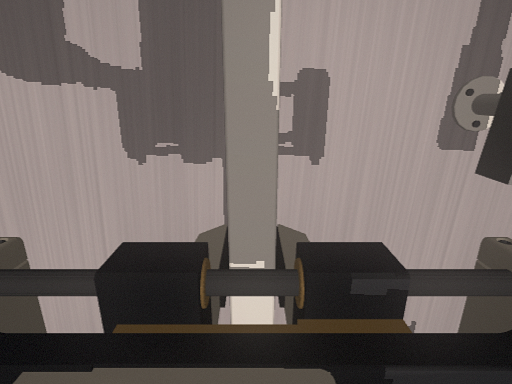

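View pics/side4.png

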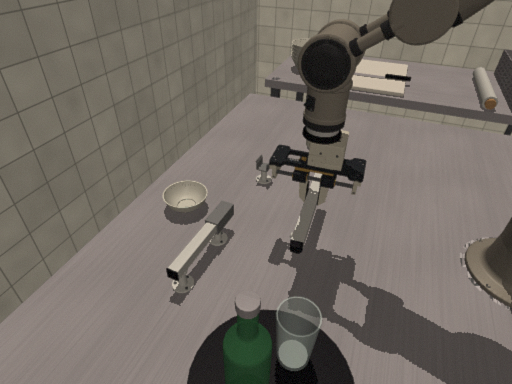

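View pics/scene4.png

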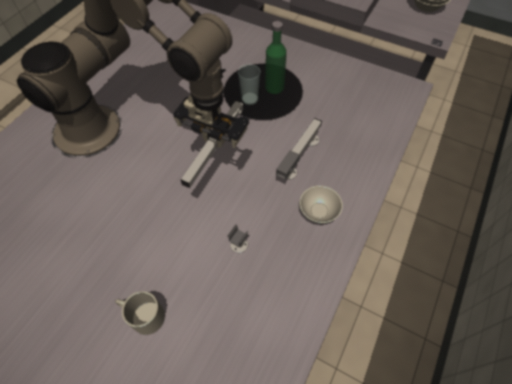

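```bash
python3 - <<'E'
from h import *
plan([570,60,180],1.511)
E
```

```text
turn [0.   0.01 6.08] shift [-18.5 105.  -59.3] rows 2.9
```

Call:
{"op": "send_rows", "data": {
  "targets": [
    [[0,0,1,-3,18,-15,1],[0,0,2.5,-7,45,-30,1],[0,0,4,-12,75,-45,1],[0,0,6,-18,105,-60,1],[0,0,6,-18,105,-60,1]]
  ]
}}

```text
time: 8.68
tool_pos: [576.6, 59.3, 184.0]
tcp_rot: [3.131, 0.0, 1.51]
contact_force: [-0.7, -1.0, -2.7]
grip_width: 24.8
```

Call:
{"op": "send_rows", "data": {
  "targets": [
    [[0,0,0,0,0,0,1],[0,0,0,0,0,0,1],[0,0,0,0,0,0,1]]
  ]
}}

```text
time: 8.93
tool_pos: [568.4, 60.6, 179.8]
tcp_rot: [-3.139, 0.0, 1.513]
contact_force: [-0.4, -0.4, -4.7]
grip_width: 24.8
```

```bash
python3 - <<'E'
from h import *
import json
np.set_printoptions(precision=2,suppress=True)
o=get_obs();print(o['tool_pos'],o['tcp_rot'],o['dq'])
cm=camera_model('wrist'); im=cap('wrist','w5.png'); cv2.imwrite('pics/w5b.png',cv2.resize(cv2.imread('pics/w5.png')[0:250,212:],None,fx=2.6,fy=2.4,interpolation=cv2.INTER_CUBIC))
np.savez('w5.npz',K=cm['K'],W=cm['world_to_cam'])
for l,z in dict(socket_mouth=60,button_hole=60,saddle=60,guard=0).items():
    for k in place_of(l,'wrist')[:2]: print(l,np.array(k['location']),round(k['conf'],2),onz('wrist',k['location'],z,cm))
E
```

```text
[568.43  60.64 179.75] [-3.14  0.    1.51] [ 0.   -0.01 -0.   -0.   -0.    0.  ]
socket_mouth [135.9 349.7] 0.7 [661.86 101.52  60.  ]
button_hole [100.5 367.3] 0.71 [676.39 132.41  60.  ]
saddle [135.  347.5] 0.45 [659.77 102.47  60.  ]
```

View pics/w5b.png

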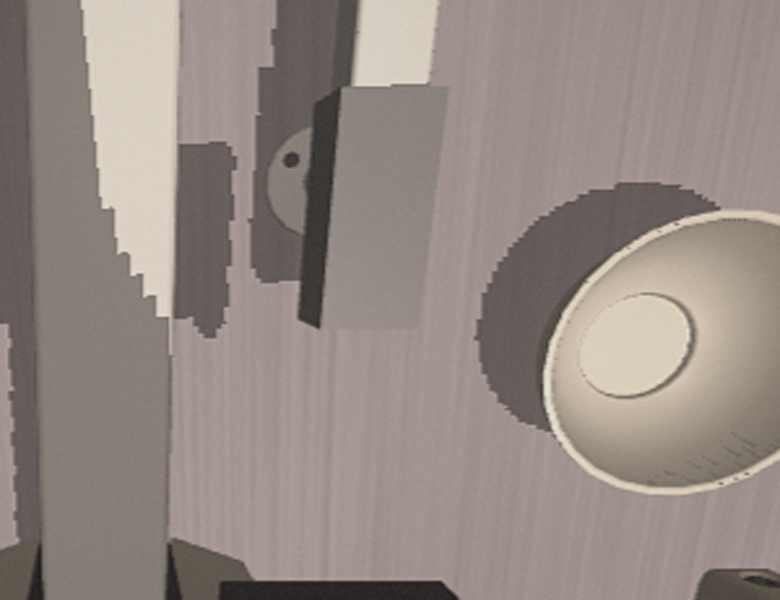

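```bash
python3 - <<'E'
from h import *
np.set_printoptions(precision=2,suppress=True)
d=np.load('w5.npz'); cm=dict(K=d['K'],world_to_cam=d['W'])
q=lambda u,v,z:onz('wrist',[v/2.4,212+u/2.6],z,cm)
for z in (76.5,):
    fl,fr,br,bl=q(323,328,z),q(419,328,z),q(448,87,z),q(342,87,z)
    print(fl,fr,br,bl); ax=(br+bl-fl-fr)/2; print('w',np.linalg.norm(fr-fl),np.linalg.norm(br-bl),'len',np.linalg.norm(ax),'yaw',np.degrees(np.arctan2(-ax[0],ax[1])),np.degrees(np.arctan2(*(br-fr)[:2])),np.degrees(np.arctan2(*(bl-fl)[:2])),'mouth',(fl+fr)/2)
# rail in hand top z=200: edges
for v in (450,250):
    print(v)
for (u1,u2,v) in ((38,170,450),(30,178,100)):
    a,b=q(u1,v,200),q(u2,v,200); print(a,b,(a+b)/2)
# bottom-left edge of left face
print(q(300,320,43.5),q(315,102,43.5))
E
```

```text
[644.79 103.97  76.5 ] [677.21 102.07  76.5 ] [680.9  181.61  76.5 ] [648.41 183.52  76.5 ]
w 32.48009059537865 32.54529236536029 len 79.63092155173099 yaw -2.629458679222438 2.652851757891973 2.606069980952885 mouth [661.   103.02  76.5 ]
450
250
[557.94 100.42 200.  ] [582.82  98.98 200.  ] [570.38  99.7  200.  ]
[562.09 165.11 200.  ] [586.22 163.69 200.  ] [574.16 164.4  200.  ]
[645.02 102.9   43.5 ] [648.71 184.12  43.5 ]
```

```bash
python3 - <<'E'
from h import *
np.set_printoptions(precision=2,suppress=True)
d=np.load('w5.npz')
def T(p,e):
    M=np.eye(4); M[:3,:3]=Ro.from_euler('xyz',e).as_matrix(); M[:3,3]=p; return M
o=get_obs(); C=d['W']@T(o['tool_pos'],o['tcp_rot'])
cm=dict(K=d['K'],world_to_cam=C@np.linalg.inv(T([457.19,96.78,199.79],[3.1412,0,1.635])))
print('nose tip',onz('w',[34,260],21,cm),'taper start',onz('w',[47.5,260],25,cm),'button',onz('w',[73,274],12.5,cm),'tail top',onz('w',[299,255],25,cm),onz('w',[302,255],0,cm))
plan([568,-165,180],1.525)
E
```

```text
nose tip [454.92 239.3   21.  ] taper start [455.77 226.17  25.  ] button [473.01 203.7   12.5 ] tail top [471.18 -80.    25.  ] [ 473.07 -104.57    0.  ]
turn [-0.03  0.   -0.7 ] shift [-225.3   11.7    0.6] rows 5.4
```

Call:
{"op": "send_rows", "data": {
  "targets": [
    [[0,0,-0.7,-30,2,0,1],[0,0,-0.7,-70,4,0,1],[0,0,-0.7,-110,6,0,1],[0,0,-0.7,-150,8,0,1],[0,0,-0.7,-185,10,0,1]]
  ]
}}

```text
time: 9.6
tool_pos: [568.7, -127.0, 180.8]
tcp_rot: [3.141, 0.001, 1.525]
contact_force: [0.8, -0.2, -3.6]
grip_width: 24.7
```

Call:
{"op": "send_rows", "data": {
  "targets": [
    [[0,0,0,-30,2,0,1],[0,0,0,-40,2,0,1],[0,0,0,-40,2,0,1],[0,0,0,-40,2,0,1],[0,0,0,-40,2,0,1]]
  ]
}}

```text
time: 10.02
tool_pos: [569.2, -163.6, 180.6]
tcp_rot: [-3.141, -0.001, 1.525]
contact_force: [-0.4, 0.4, -3.8]
grip_width: 25.0
```

```bash
python3 - <<'E'
from h import *
np.set_printoptions(precision=2,suppress=True)
o=get_obs();print(o['tool_pos'],o['tcp_rot'],o['dq'])
cm=camera_model('wrist'); im=cap('wrist','w6.png'); cv2.imwrite('pics/w6b.png',cv2.resize(cv2.imread('pics/w6.png')[0:250,212:],None,fx=2.6,fy=2.4,interpolation=cv2.INTER_CUBIC))
np.savez('w6.npz',K=cm['K'],W=cm['world_to_cam'])
for l,z in dict(socket_mouth=60,saddle=60,guard=0).items():
    for k in place_of(l,'wrist')[:2]: print(l,np.array(k['location']),round(k['conf'],2),onz('wrist',k['location'],z,cm))
E
```

```text
[ 569.16 -163.59  180.61] [-3.14 -0.    1.53] [ 0.02 -0.   -0.   -0.    0.   -0.  ]
saddle [134.7 337.4] 0.6 [ 651.11 -120.     60.  ]
```

View pics/w6b.png

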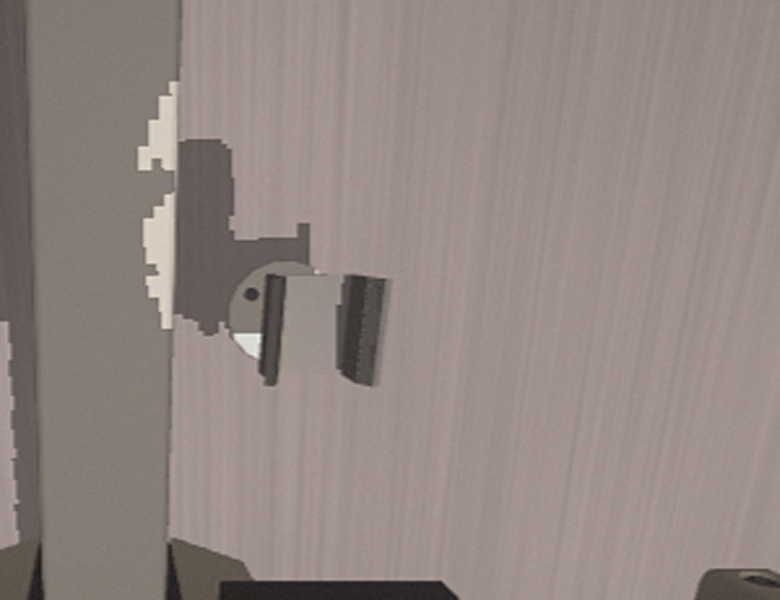

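```bash
python3 - <<'E'
from h import *
np.set_printoptions(precision=2,suppress=True)
d=np.load('w6.npz'); cm=dict(K=d['K'],world_to_cam=d['W'])
q=lambda u,v,z:onz('wrist',[v/2.4,212+u/2.6],z,cm)
for z,pts in ((47,[(284,277),(279,374),(340,278),(338,372)]),(72,[(265,275),(260,384),(392,279),(374,387)])):
    P=[q(u,v,z) for u,v in pts]; print(z,*P,'mean',np.mean(P,0))
a,b=q(38,450,201),q(170,450,201);print((a+b)/2)
M=np.array([661.,103]);dd=np.array([np.sin(np.radians(2.63)),np.cos(np.radians(2.63))]);print('saddle pred',M-225*dd)
E
```

```text
47 [ 638.47 -102.63   47.  ] [ 637.52 -142.     47.  ] [ 659.2  -103.97   47.  ] [ 660.22 -142.2    47.  ] mean [ 648.85 -122.7    47.  ]
72 [626.38 -99.84  72.  ] [ 625.32 -140.43   72.  ] [ 669.39 -103.24   72.  ] [ 665.73 -143.47   72.  ] mean [ 646.7  -121.75   72.  ]
[ 570.55 -124.53  201.  ]
saddle pred [ 650.68 -121.76]
```

```bash
python3 - <<'E'
from h import *
plan([730,-165,180],1.525)
E
```

```text
turn [ 0.01 -0.    0.08] shift [  5.8 160.5   0.9] rows 3.9
```

View pics/w6.png

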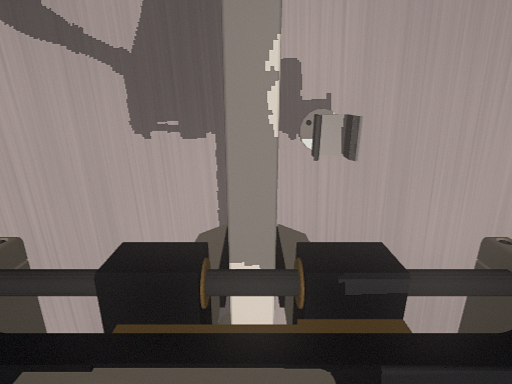

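Call:
{"op": "send_rows", "data": {
  "targets": [
    [[0,0,0,1,30,0,1],[0,0,0,2,70,0,1],[0,0,0,4,110,0,1],[0,0,0,6,145,0,1],[0,0,0,6,160,0,1]]
  ]
}}

```text
time: 10.63
tool_pos: [732.7, -164.3, 179.6]
tcp_rot: [3.14, -0.0, 1.527]
contact_force: [0.1, 0.1, -3.7]
grip_width: 25.0
```

Call:
{"op": "send_rows", "data": {
  "targets": [
    [[0,0,0,0,0,0,1],[0,0,0,0,0,0,1],[0,0,0,0,0,0,1]]
  ]
}}

```text
time: 10.88
tool_pos: [728.8, -165.6, 180.3]
tcp_rot: [-3.14, -0.0, 1.525]
contact_force: [0.5, -0.7, -2.5]
grip_width: 24.6
```

```bash
python3 - <<'E'
from h import *
np.set_printoptions(precision=2,suppress=True)
o=get_obs();print(o['tool_pos'],o['tcp_rot'],o['dq'])
cm=camera_model('wrist'); im=cap('wrist','w7.png'); cv2.imwrite('pics/w7b.png',cv2.resize(cv2.imread('pics/w7.png')[60:200,100:240],None,fx=4,fy=4,interpolation=cv2.INTER_CUBIC))
np.savez('w7.npz',K=cm['K'],W=cm['world_to_cam'])
cv2.imwrite('pics/w6c.png',cv2.resize(cv2.imread('pics/w6.png')[60:200,260:400],None,fx=4,fy=4,interpolation=cv2.INTER_CUBIC))
for k in place_of('saddle','wrist')[:2]: print(np.array(k['location']),round(k['conf'],2),onz('wrist',k['location'],60,cm))
E
```

```text
[ 728.8  -165.56  180.25] [-3.14 -0.    1.53] [-0.01 -0.02  0.01 -0.   -0.   -0.  ]
[143.2 166. ] 0.81 [ 649.19 -122.53   60.  ]
```

View pics/w7.png

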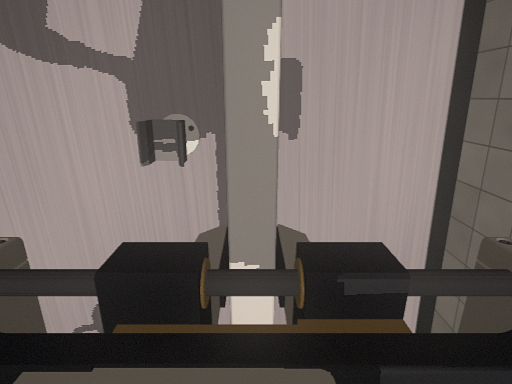

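View pics/w7b.png

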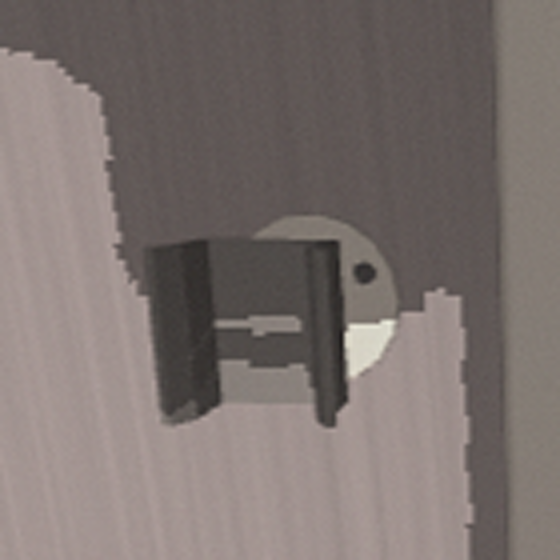

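View pics/w6c.png

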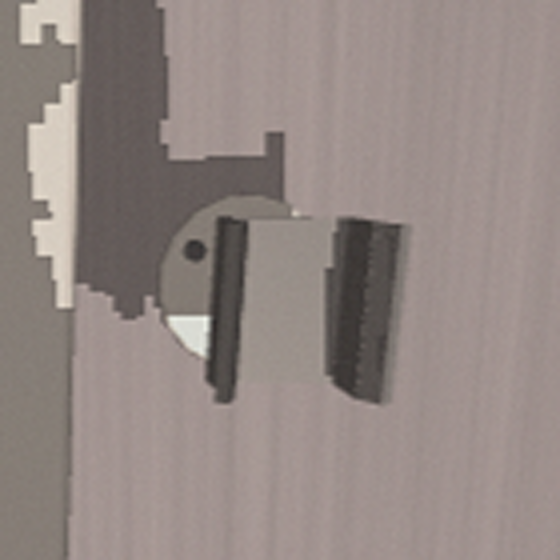

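```bash
python3 - <<'E'
from h import *
np.set_printoptions(precision=2,suppress=True)
L=lambda f:(lambda d:dict(K=d['K'],world_to_cam=d['W']))(np.load(f))
c6,c7=L('w6.npz'),L('w7.npz')
a=lambda u,v,z:onz('',[60+v/4,260+u/4],z,c6)
b=lambda u,v,z:onz('',[60+v/4,100+u/4],z,c7)
def at(p,q,y): t=(y-p[1])/(q[1]-p[1]); return (p+t*(q-p))[0]
for n,z,A,B in (('floor',47,[(335,217),(328,375)],[(213,240),(218,402)]),('lip in',72,[(247,217),(238,385)],[(308,240),(315,402)]),('lip out far',72,[(405,225),(385,403)],[(148,247),(165,425)]),('lipnear',72,[(220,217),(208,385)],[(337,240),(346,405)])):
    A=[a(*p,z) for p in A];B=[b(*p,z) for p in B]
    x,y=at(*A,-122),at(*B,-122); print(n,x,y,'c',(x+y)/2,'w',x-y, 'slopes',[(P[0]-P[1])[0]/(P[0]-P[1])[1] for P in (A,B)],'ends',A[0][1],A[1][1],B[0][1],B[1][1])
E
```

```text
floor 660.1170188549681 633.6610502495556 c 646.8890345522618 w 26.455968605412522 slopes [np.float64(-0.002184162518304718), np.float64(0.11556428914295147)] ends -102.53000015647962 -140.93183725948018 -101.50661599832556 -141.10650054725983
lip in 632.5885592945347 663.542609351659 c 648.0655843230968 w -30.95405005712439 slopes [np.float64(0.029791733453422814), np.float64(0.07839623577858318)] ends -99.86732636240029 -137.24821671288615 -100.94826100743084 -137.21976106376965
lip out far 667.1182457041588 628.287711909165 c 647.7029788066618 w 38.83053379499381 slopes [np.float64(0.049861340708926956), np.float64(0.06581900474380606)] ends -103.18142469522915 -143.01929590462743 -100.82411659211067 -141.0115436882693
lipnear 626.0845203467718 670.3538281072554 c 648.2191742270136 w -44.26930776048357 slopes [np.float64(0.05512516844482212), np.float64(0.05929599026293514)] ends -99.59445977622833 -136.9309899936033 -101.24275812391613 -138.24712611681008
```

Call:
{"op": "send_rows", "data": {
  "targets": [
    [[0,0,0,30,0,0,1],[0,0,0,70,1,0,1],[0,0,0,110,2,0,1],[0,0,0,150,3,0,1],[0,0,0,190,4,0,1]]
  ]
}}

```text
time: 11.4
tool_pos: [741.5, 24.6, 181.9]
tcp_rot: [3.141, 0.0, 1.524]
contact_force: [1.2, -0.3, -3.3]
grip_width: 25.0
```

Call:
{"op": "send_rows", "data": {
  "targets": [
    [[0,0,0,30,0,0,1],[0,0,0,35,0,0,1],[0,0,0,35,0,0,1],[0,0,0,35,0,0,1],[0,0,0,35,0,0,1]]
  ]
}}

```text
time: 11.82
tool_pos: [743.6, 56.4, 181.1]
tcp_rot: [3.141, 0.001, 1.523]
contact_force: [0.5, 0.3, -3.4]
grip_width: 24.6
```

```bash
python3 - <<'E'
from h import *
np.set_printoptions(precision=2,suppress=True)
o=get_obs();print(o['tool_pos'],o['tcp_rot'],o['dq'])
cm=camera_model('wrist'); im=cap('wrist','w8.png'); cv2.imwrite('pics/w8b.png',cv2.resize(cv2.imread('pics/w8.png')[0:200,80:240],None,fx=3,fy=3,interpolation=cv2.INTER_CUBIC))
np.savez('w8.npz',K=cm['K'],W=cm['world_to_cam'])
for l in ('socket_mouth','button_hole'):
  for k in place_of(l,'wrist')[:2]: print(np.array(k['location']),round(k['conf'],2),onz('wrist',k['location'],60,cm))
E
```

```text
[743.61  56.35 181.11] [3.14 0.   1.52] [-0.01  0.01 -0.    0.    0.    0.  ]
[142.6 162.3] 0.88 [660.69 100.14  60.  ]
[109.2 175.9] 0.86 [677.38 129.88  60.  ]
```

View pics/w8b.png

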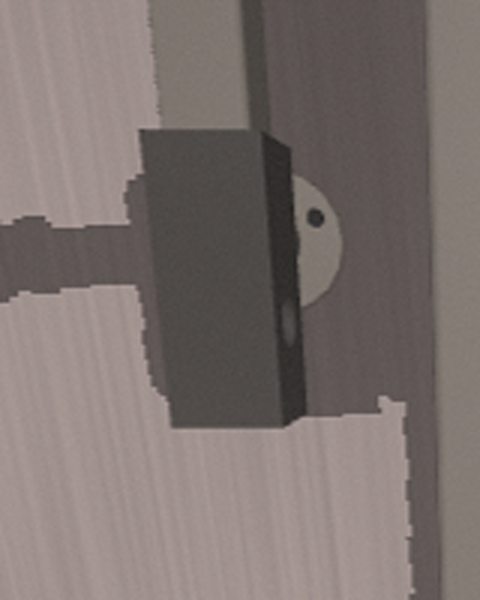

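```bash
python3 - <<'E'
from h import *
np.set_printoptions(precision=2,suppress=True)
d=np.load('w8.npz'); cm=dict(K=d['K'],world_to_cam=d['W'])
q=lambda u,v,z:onz('wrist',[v/3,80+u/3],z,cm)
z=76.5
fl,fr,br,bl=q(170,428,z),q(285,428,z),q(262,130,z),q(139,130,z)
print(fl,fr,br,bl); ax=(br+bl-fl-fr)/2; print('w',np.linalg.norm(fr-fl),'len',np.linalg.norm(ax),'yaw',np.degrees(np.arctan2(*(br-fr)[:2])),np.degrees(np.arctan2(*(bl-fl)[:2])),'mouth',(fl+fr)/2,'hole',q(289,321,60))
E
```

```text
[642.99 103.45  76.5 ] [677.05 101.79  76.5 ] [681.06 181.87  76.5 ] [647.99 183.47  76.5 ]
w 34.10103389275327 len 80.17385163960829 yaw 2.8657217302210705 3.5769020439187984 mouth [660.02 102.62  76.5 ] hole [678.02 131.79  60.  ]
```

```bash
cat >> h.py <<'E'
M=np.array([660.6,102.8,0]); D=np.array([np.sin(np.radians(3.1)),np.cos(np.radians(3.1)),0]); YAW=np.radians(86.9)
def sp(s,z,off=0): return M+D*s+np.array([D[1],-D[0],0])*off+np.array([0,0,z])
def where():
    o=get_obs(); v=o['tool_pos']-M; print('t %.2f s %.2f off %.2f z %.2f yaw %.2f'%(o['time'],v@D,v@[D[1],-D[0],0],v[2],np.degrees(o['tcp_rot'][2])),'F along %.1f lat %.1f z %.1f'%(o['contact_force']@D,o['contact_force']@[D[1],-D[0],0],o['contact_force'][2]),'M',o['moment'].round(2),'rp',np.round(o['tcp_rot'][:2],4),'w',round(o['grip_width'],1)); return o
E
python3 - <<'E'
from h import *
where();plan(sp(-181,181),YAW);plan(sp(-181,92),YAW)
E
```

```text
t 11.97 s -41.90 off 85.56 z 180.84 yaw 87.22 F along 0.6 lat -0.5 z -4.1 M [-0.01 -0.09  0.02] rp [3.1415e+00 3.0000e-04] w 24.6
turn [0.   0.02 0.32] shift [-1.386e+02 -8.630e+01 -1.000e-01] rows 3.9
turn [0.   0.02 0.32] shift [-138.6  -86.4   88.9] rows 4.5
```

Call:
{"op": "send_rows", "data": {
  "targets": [
    [[0,0,0.3,-28,-18,0,1],[0,0,0.3,-60,-38,0,1],[0,0,0.3,-92,-58,0,1],[0,0,0.3,-122,-76,10,1],[0,0,0.3,-138.5,-86,40,1]]
  ]
}}

```text
time: 12.38
tool_pos: [652.1, -81.1, 145.8]
tcp_rot: [3.132, 0.003, 1.516]
contact_force: [2.0, -0.1, -4.0]
grip_width: 24.8
```

Call:
{"op": "send_rows", "data": {
  "targets": [
    [[0,0,0,0,0,30,1],[0,0,0,0,0,48,1],[0,0,0,0,0,48,1],[0,0,0,0,0,48,1],[0,0,0,0,0,48,1]]
  ]
}}

```text
time: 12.8
tool_pos: [652.6, -76.6, 94.4]
tcp_rot: [3.139, 0.001, 1.519]
contact_force: [-1.2, -0.4, -2.8]
grip_width: 24.9
```

```bash
python3 - <<'E'
from h import *
np.set_printoptions(precision=2,suppress=True)
where();plan(sp(-181,52.8),YAW)
for c,(r0,r1,c0,c1) in dict(scene=(100,260,200,340),side=(120,260,180,320)).items():
    im=cap(c,c+'9.png'); cv2.imwrite('pics/%s9b.png'%c,cv2.resize(cv2.imread('pics/%s9.png'%c)[r0:r1,c0:c1],None,fx=4,fy=4,interpolation=cv2.INTER_CUBIC))
E
```

```text
t 12.80 s -179.61 off 1.72 z 94.42 yaw 87.03 F along -0.4 lat -1.1 z -2.8 M [-0.03 -0.1  -0.05] rp [3.14 0.  ] w 24.9
turn [0.17 0.04 0.13] shift [-1.4 -1.8 41.6] rows 1.0
```

View pics/scene9b.png

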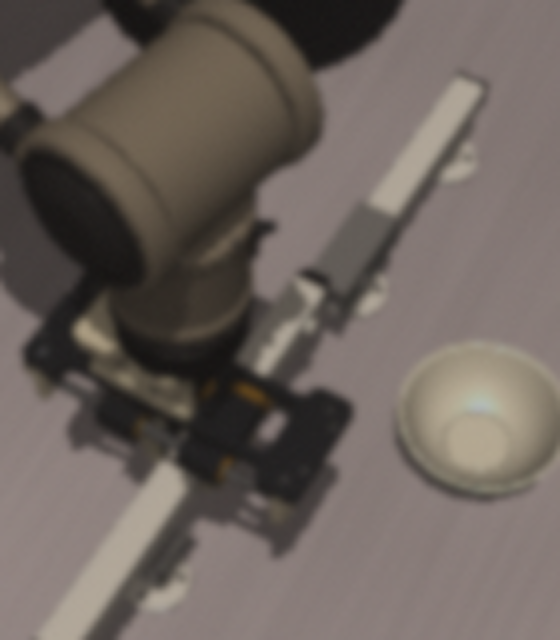

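View pics/side9b.png

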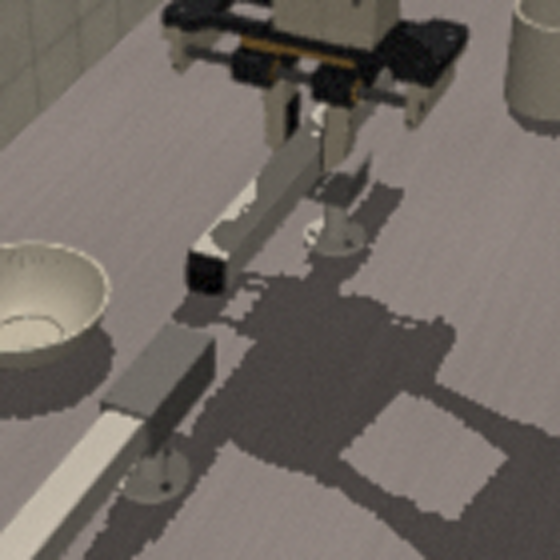

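Call:
{"op": "send_rows", "data": {
  "targets": [
    [[0.17,0,0.1,-1.4,-1.8,6,1],[0.17,0,0.1,-1.4,-1.8,16,1],[0.17,0,0.1,-1.4,-1.8,26,1],[0.17,0,0.1,-1.4,-1.8,36,1],[0.17,0,0.1,-1.4,-1.8,41,1]]
  ]
}}

```text
time: 13.32
tool_pos: [648.9, -76.6, 50.0]
tcp_rot: [-3.137, -0.001, 1.518]
contact_force: [-3.9, 6.3, 10.4]
grip_width: 24.9
```

Call:
{"op": "send_rows", "data": {
  "targets": [
    [[0,0,0,0,0,0,1],[0,0,0,0,0,0,1],[0,0,0,0,0,0,1]]
  ]
}}

```text
time: 13.57
tool_pos: [649.6, -77.5, 51.5]
tcp_rot: [-3.138, 0.0, 1.518]
contact_force: [-0.1, 0.2, -3.1]
grip_width: 24.6
```

```bash
python3 - <<'E'
from h import *
where();plan(sp(-146,52.8),YAW)
im=cap('side','s10.png'); cv2.imwrite('pics/s10b.png',cv2.resize(cv2.imread('pics/s10.png')[140:260,180:320],None,fx=5,fy=5,interpolation=cv2.INTER_CUBIC))
E
```

```text
t 13.57 s -180.66 off -1.21 z 51.51 yaw 86.96 F along 0.2 lat -0.1 z -3.1 M [-0.05 -0.15  0.  ] rp [-3.1385e+00  3.0000e-04] w 24.6
turn [-0.18  0.02  0.06] shift [34.7  1.2 -1.3] rows 0.8
```

View pics/s10b.png

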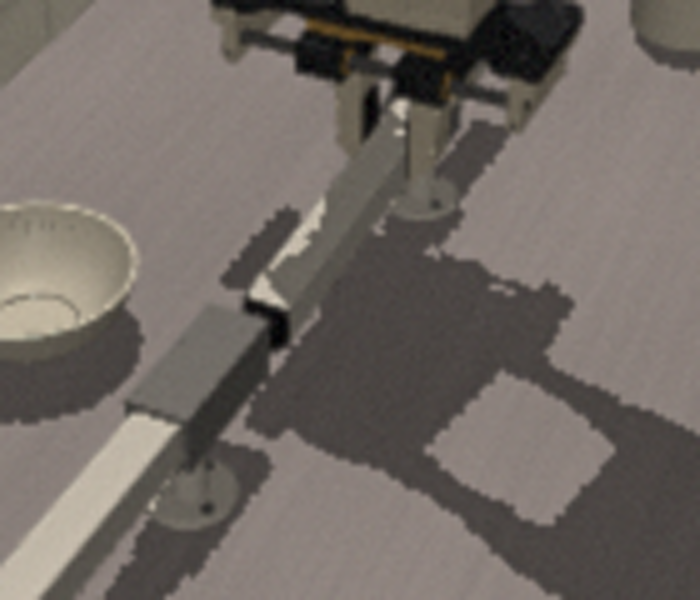

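Call:
{"op": "send_rows", "data": {
  "targets": [
    [[-0.18,0,0,3,1.2,-0.7,1],[-0.18,0,0,8,1.2,-0.7,1],[-0.18,0,0,13,1.2,-0.7,1],[-0.18,0,0,17,1.2,-0.7,1],[-0.18,0,0,20,1.2,-0.7,1]]
  ]
}}

```text
time: 14.03
tool_pos: [652.4, -61.1, 53.3]
tcp_rot: [3.139, 0.007, 1.519]
contact_force: [-3.4, -24.2, -0.9]
grip_width: 24.7
```

```bash
python3 - <<'E'
from h import *
where();plan(sp(-146,52.8),YAW)
E
```

```text
t 14.03 s -164.15 off 0.67 z 53.29 yaw 87.04 F along -24.3 lat -2.1 z -0.9 M [-3.98  0.5   0.18] rp [3.1395 0.0075] w 24.7
turn [0.12 0.43 0.14] shift [18.2 -0.6  0.4] rows 0.4
```

Call:
{"op": "send_rows", "data": {
  "targets": [
    [[0,0,0,-8,0,0,1],[0,0,0,-12,0,0,1],[0,0,0,-12,0,0,1]]
  ]
}}

```text
time: 14.28
tool_pos: [651.2, -69.8, 52.4]
tcp_rot: [3.141, -0.0, 1.517]
contact_force: [0.2, -0.1, -3.6]
grip_width: 24.8
```

```bash
python3 - <<'E'
from h import *
where()
for c,(r0,r1,c0,c1) in dict(scene=(130,220,230,330),side=(160,260,180,290),wrist=(0,384,0,512)).items():
    im=cap(c,c+'11.png'); cv2.imwrite('pics/%s11b.png'%c,cv2.resize(cv2.imread('pics/%s11.png'%c)[r0:r1,c0:c1],None,fx=6 if c!='wrist' else 1.2,fy=6 if c!='wrist' else 1.2,interpolation=cv2.INTER_CUBIC))
for l in ['rail_nose','socket_mouth','rail_tail','saddle']:
  for c in ['scene','side']:
    for k in place_of(l,c)[:1]: print(l,c,np.array(k['location']).round(1),round(k['conf'],2),onz(c,k['location'],60).round(1))
E
```

```text
t 14.28 s -172.90 off -0.10 z 52.37 yaw 86.91 F along -0.1 lat 0.2 z -3.6 M [-0.03 -0.08 -0.  ] rp [ 3.1415e+00 -2.0000e-04] w 24.8
rail_nose scene [181.7 278.8] 0.59 [667.6  77.2  60. ]
rail_nose side [210.6 229. ] 0.79 [652.2 113.   60. ]
socket_mouth scene [174.8 280.1] 0.77 [660.2 100.   60. ]
socket_mouth side [206.4 226.2] 0.96 [665.4 101.2  60. ]
rail_tail scene [267.9 213.2] 0.62 [ 639.3 -228.9   60. ]
rail_tail side [213.1 216.5] 0.26 [676.1 133.1  60. ]
saddle scene [237.1 238.3] 0.89 [ 652.4 -126.3   60. ]
saddle side [163.5 265.4] 0.8 [ 643.8 -120.5   60. ]
```

View pics/scene11b.png

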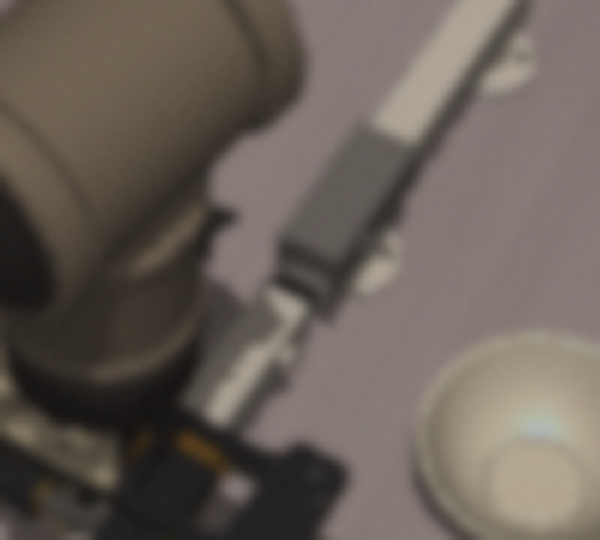

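View pics/side11b.png

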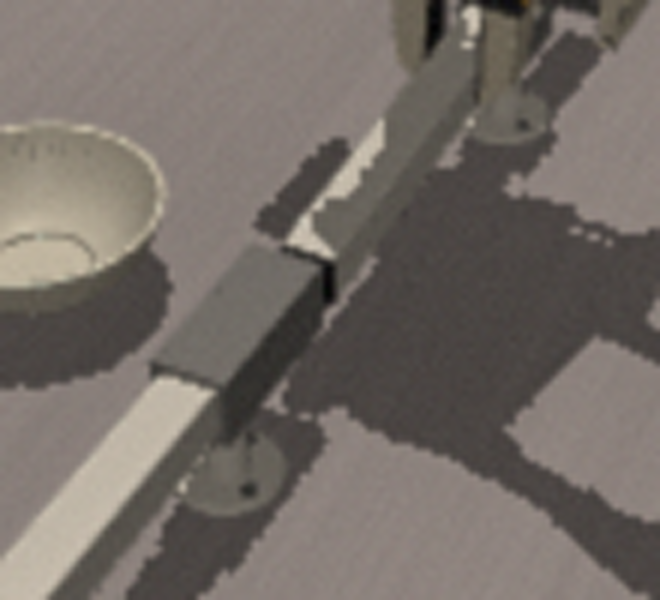

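View pics/wrist11b.png

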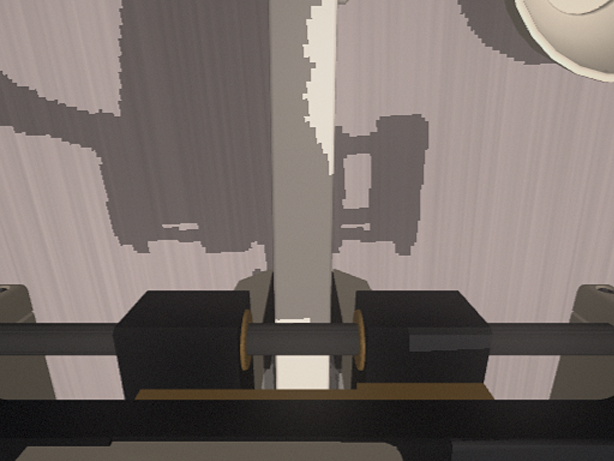

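```bash
cat > ov.py <<'E'
from h import *
def box(n,im,s0,s1,h,zc,off,col,sc,r0,c0,M=M,D=D):
    N=np.array([D[1],-D[0],0]); P=[]
    for s in (s0,s1):
        for a,b in ((-h,h),(h,h),(h,-h),(-h,-h)): P.append(M+D*s+N*(off+a)+[0,0,zc+b])
    q=(proj(n,P)-[c0,r0]+.5)*sc; q=q.round().astype(int)
    for i,j in ((0,1),(1,2),(2,3),(3,0),(4,5),(5,6),(6,7),(7,4),(0,4),(1,5),(2,6),(3,7)): cv2.line(im,tuple(map(int,q[i])),tuple(map(int,q[j])),col,1)
E
python3 - <<'E'
from ov import *
for c,(r0,r1,c0,c1) in dict(scene=(130,220,230,330),side=(160,260,180,290)).items():
    im=cv2.resize(cv2.imread('pics/%s11.png'%c)[r0:r1,c0:c1],None,fx=6,fy=6,interpolation=cv2.INTER_CUBIC)
    box(c,im,0,80,16.5,60,0,(0,0,255),6,r0,c0)
    s=-172.9+165.7
    box(c,im,s-80,s-12,12.5,60.2,0,(0,255,0),6,r0,c0)
    cv2.imwrite('pics/ov_%s.png'%c,im)
E
```

```text
(no output)
```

View pics/ov_scene.png

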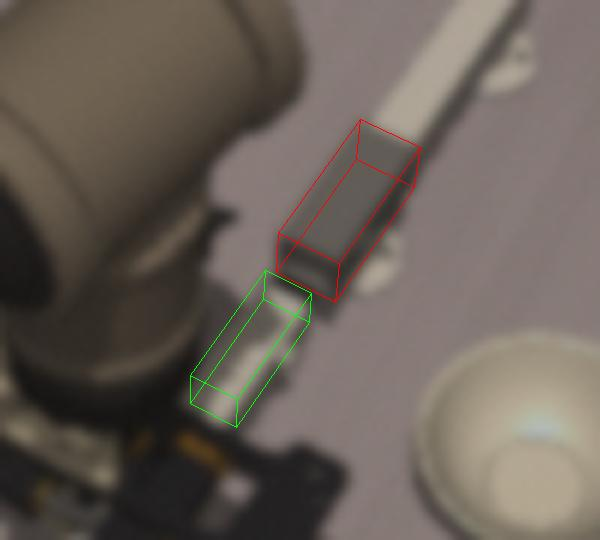

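View pics/ov_side.png

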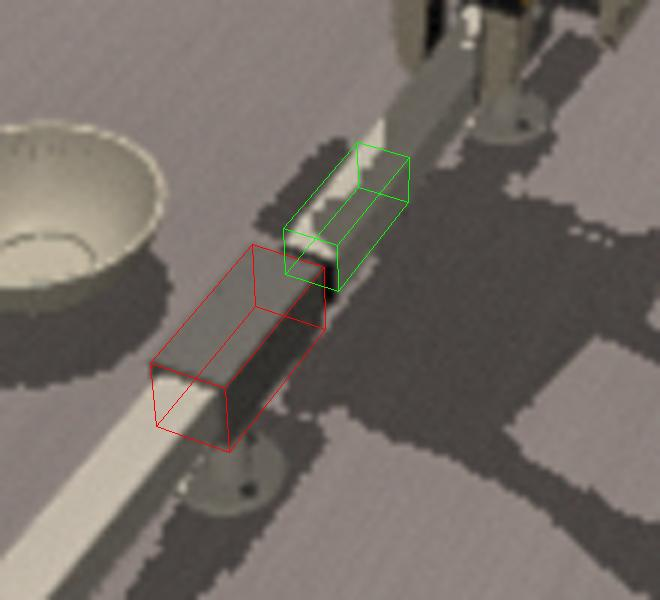

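```bash
cat >> ov.py <<'E'
def rail(n,im,sg,off,zg,phi,yaw,e,col,sc,r0,c0,bias=(0,0)):
    # grasp at sg; mid e ahead of grasp; phi pitch nose-up deg; yaw extra deg
    d=Ro.from_rotvec([0,0,np.radians(-yaw)]).apply(D); N=np.array([d[1],-d[0],0]); u=d*np.cos(np.radians(phi))+np.array([0,0,np.sin(np.radians(phi))]); w=np.cross(N,u)
    G=sp(sg,zg,off); L=[(e-162.5,12.5),(e+150.5,12.5),(e+162.5,8.5)]; R=[]
    for a,h in L: R.append([G+u*a+N*x*h+w*y*h for x,y in ((-1,1),(1,1),(1,-1),(-1,-1))])
    q=((proj(n,np.reshape(R,(-1,3)))+bias-[c0,r0]+.5)*sc).round().astype(int).reshape(3,4,2)
    for k in range(3):
        for i in range(4):
            cv2.line(im,tuple(map(int,q[k,i])),tuple(map(int,q[k,(i+1)%4])),col,1)
            if k<2: cv2.line(im,tuple(map(int,q[k,i])),tuple(map(int,q[k+1,i])),col,1)
E
python3 - <<'E'
from ov import *
for c,(r0,r1,c0,c1) in dict(scene=(130,220,230,330),side=(160,260,180,290)).items():
  ims=[]
  for phi in (0,-2.2):
    im=cv2.resize(cv2.imread('pics/%s11.png'%c)[r0:r1,c0:c1],None,fx=6,fy=6,interpolation=cv2.INTER_CUBIC)
    b=(0,2) if c=='scene' else (0,0)
    rail(c,im,-172.9,0,60.2,phi,0,3.2,(0,255,0),6,r0,c0,b)
    ims.append(im[200:460,150:420])
  cv2.imwrite('pics/ov_%s.png'%c,cv2.resize(np.hstack(ims),None,fx=1.4,fy=1.4))
E
```

```text
(no output)
```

View pics/ov_scene.png

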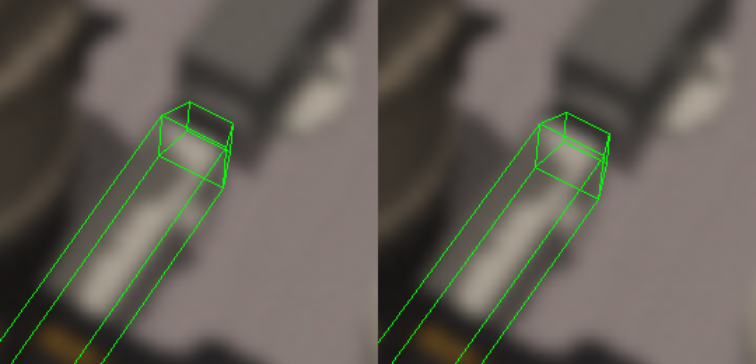

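View pics/ov_side.png

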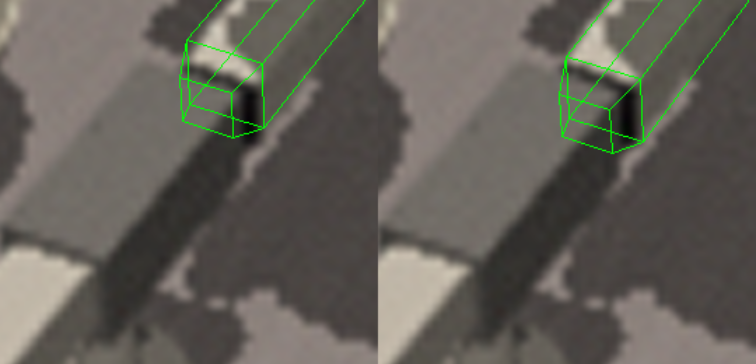

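Call:
{"op": "send_rows", "data": {
  "targets": [
    [[0,1.2,0,0,0,-0.5,1],[0,2.3,0,0,0,-0.5,1],[0,2.3,0,0,0,-0.5,1],[0,2.3,0,0,0,-0.5,1]]
  ]
}}

```text
time: 15.17
tool_pos: [651.2, -70.1, 52.9]
tcp_rot: [3.141, -0.04, 1.517]
contact_force: [-0.0, -0.1, -3.1]
grip_width: 24.9
```

```bash
python3 - <<'E'
from ov import *
o=where(); v=o['tool_pos']-M; s=v@D; off=v@[D[1],-D[0],0]
for c,(r0,r1,c0,c1) in dict(scene=(130,220,230,330),side=(160,260,180,290)).items():
  cap(c,c+'12.png'); ims=[]
  for z in (0,1):
    im=cv2.resize(cv2.imread('pics/%s12.png'%c)[r0:r1,c0:c1],None,fx=6,fy=6,interpolation=cv2.INTER_CUBIC)
    b=(0,2) if c=='scene' else (0,0)
    if z: rail(c,im,s,off,o['tool_pos'][2]+7.8,0,0,3.2,(0,255,0),6,r0,c0,b)
    ims.append(im[150:460,100:420])
  cv2.imwrite('pics/ov_%s12.png'%c,cv2.resize(np.hstack(ims),None,fx=1.2,fy=1.2))
E
```

```text
t 15.17 s -173.20 off -0.04 z 52.87 yaw 86.90 F along -0.1 lat -0.0 z -3.1 M [-0.1  -0.12 -0.04] rp [ 3.1414 -0.0402] w 24.9
```

View pics/ov_scene12.png

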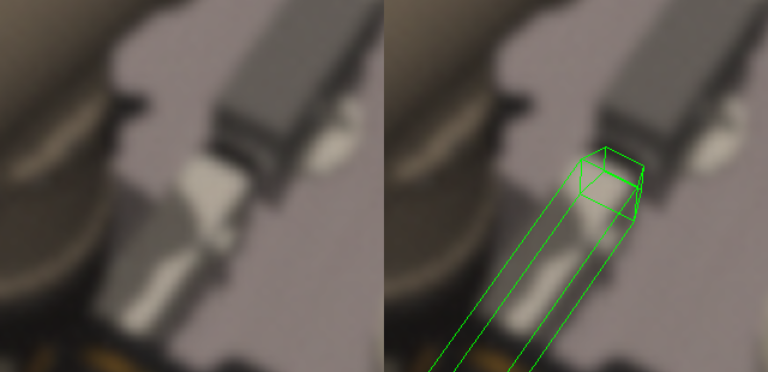

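View pics/ov_side12.png

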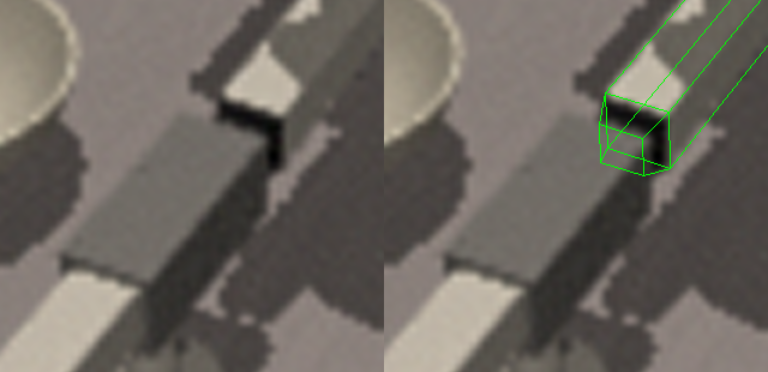

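Call:
{"op": "send_rows", "data": {
  "targets": [
    [[0,0,0,3,0,0.1,1],[0,0,0,6,0,0.2,1],[0,0,0,9,0,0.4,1],[0,0,0,12,0,0.5,1],[0,0,0,14,0,0.6,1]]
  ]
}}

```text
time: 15.68
tool_pos: [652.0, -54.7, 52.9]
tcp_rot: [3.141, -0.04, 1.518]
contact_force: [-0.4, -0.1, -4.0]
grip_width: 25.0
```

```bash
python3 - <<'E'
from h import *
where();plan(sp(-146,52.8),YAW,pitch=-.04)
E
```

```text
t 15.68 s -157.74 off -0.07 z 52.89 yaw 86.99 F along -0.1 lat -0.4 z -4.0 M [-0.06 -0.04 -0.05] rp [ 3.1414 -0.0402] w 25.0
turn [ 0.01 -0.01  0.09] shift [11.7  0.1  0.6] rows 0.3
```

Call:
{"op": "send_rows", "data": {
  "targets": [
    [[0,0,0,3,0,0.1,1],[0,0,0,6,0,0.2,1],[0,0,0,9,0,0.3,1],[0,0,0,11,0,0.4,1],[0,0,0,11,0,0.4,1]]
  ]
}}

```text
time: 16.1
tool_pos: [652.7, -43.8, 53.1]
tcp_rot: [3.141, -0.04, 1.518]
contact_force: [0.4, -0.2, -1.3]
grip_width: 24.8
```

```bash
python3 - <<'E'
from h import *
where();plan(sp(-146,52.8),YAW,pitch=-.04)
for c,(r0,r1,c0,c1) in dict(scene=(130,270,200,330),side=(140,260,180,300)).items():
    im=cap(c,c+'13.png'); cv2.imwrite('pics/%s13b.png'%c,cv2.resize(cv2.imread('pics/%s13.png'%c)[r0:r1,c0:c1],None,fx=4,fy=4,interpolation=cv2.INTER_CUBIC))
cap('wrist','w13.png')
E
```

```text
t 16.10 s -146.81 off 0.07 z 53.14 yaw 86.97 F along -0.2 lat 0.4 z -1.3 M [ 0.4  -0.19 -0.07] rp [ 3.1409 -0.0405] w 24.8
turn [ 0.03 -0.03  0.07] shift [ 0.8 -0.1  0.4] rows 0.0
```

View pics/scene13b.png

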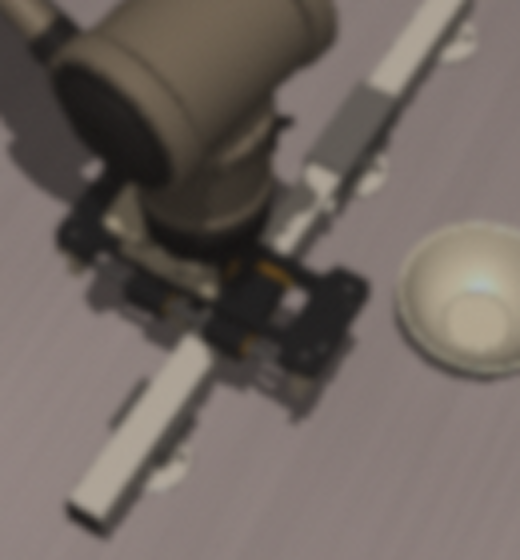

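View pics/side13b.png

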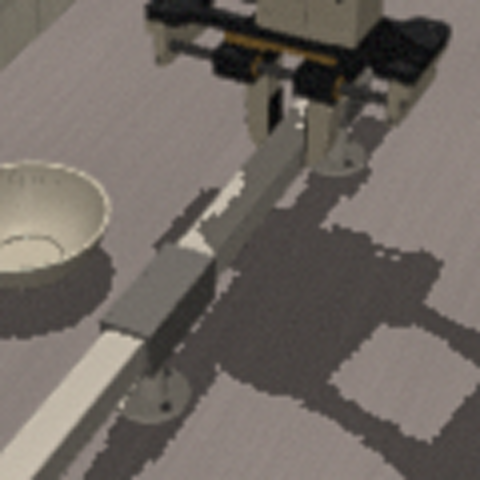

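View pics/w13.png

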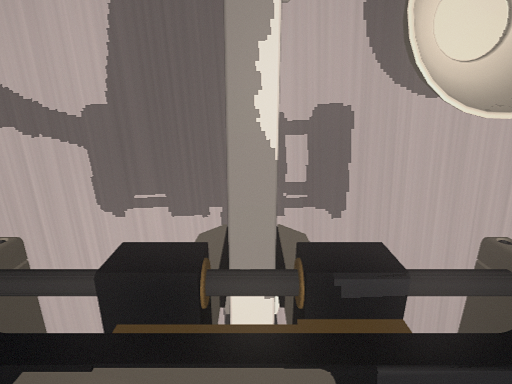

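Call:
{"op": "send_rows", "data": {
  "targets": [
    [[0,0,0,0,0,0.5,1],[0,0,0,0,0,0.8,1],[0,0,0,0,0,0.8,1]]
  ]
}}

```text
time: 16.5
tool_pos: [652.6, -44.4, 52.0]
tcp_rot: [3.141, -0.04, 1.517]
contact_force: [0.0, 1.0, -1.5]
grip_width: 25.1
```

```bash
python3 - <<'E'
from h import *
where()
E
```

```text
t 16.50 s -147.40 off -0.05 z 52.04 yaw 86.95 F along 1.0 lat -0.0 z -1.5 M [ 0.49 -0.2  -0.08] rp [ 3.1414 -0.0403] w 25.1
```

Call:
{"op": "send_rows", "data": {
  "targets": [
    [[0,0,0,0,0,0,-1],[0,0,0,0,0,0,-1],[0,0,0,0,0,0,-1],[0,0,0,0,0,0,-1],[0,0,0,0,0,0,-1]]
  ]
}}

```text
time: 16.92
tool_pos: [652.6, -44.6, 52.3]
tcp_rot: [3.141, -0.04, 1.518]
contact_force: [-0.7, 0.5, -0.1]
grip_width: 53.8
```

```bash
python3 - <<'E'
from h import *
where()
cap('wrist','w14.png')
plan(sp(-30,105),YAW)
E
```

```text
t 16.92 s -147.63 off 0.01 z 52.27 yaw 86.96 F along 0.4 lat -0.7 z -0.1 M [-0.05 -0.03 -0.04] rp [ 3.1411 -0.0398] w 53.8
turn [ 0.02 -2.29  0.06] shift [ 1.196e+02  1.000e-01 -4.800e+01] rows 3.1
```

View pics/w14.png

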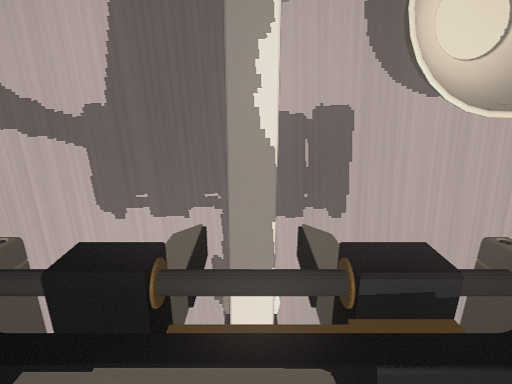

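Call:
{"op": "send_rows", "data": {
  "targets": [
    [[0,-0.6,0,10,0,0,-1],[0,-1.2,0,30,0,0,-1],[0,-2.3,0,50,0,0,-1],[0,-2.3,0,68,0,0,-1],[0,-2.3,0,70,0,0,-1]]
  ]
}}

```text
time: 17.38
tool_pos: [656.3, 28.7, 55.1]
tcp_rot: [3.141, -0.001, 1.521]
contact_force: [-0.1, -0.6, 0.3]
grip_width: 89.5
```

Call:
{"op": "send_rows", "data": {
  "targets": [
    [[0,0,0,0,0,0,-1],[0,0,0,0,0,0,-1],[0,0,0,0,0,0,-1]]
  ]
}}

```text
time: 17.63
tool_pos: [656.3, 24.3, 54.9]
tcp_rot: [3.142, 0.0, 1.517]
contact_force: [-0.4, 0.0, -0.8]
grip_width: 91.8
```

```bash
python3 - <<'E'
from h import *
where()
cm=camera_model('wrist');cap('wrist','w15.png');np.savez('w15.npz',K=cm['K'],W=cm['world_to_cam'])
cv2.imwrite('pics/w15b.png',cv2.resize(cv2.imread('pics/w15.png')[0:150,200:360],None,fx=4,fy=4,interpolation=cv2.INTER_CUBIC))
for l in ('button_top','socket_mouth','button_hole'):
  for k in place_of(l,'wrist')[:2]:
    p=onz('wrist',k['location'],60,cm); v=p-M; print(l,np.array(k['location']).round(1),round(k['conf'],2),'s,off',v@D,v@[D[1],-D[0],0])
E
```

```text
t 17.63 s -78.63 off -0.09 z 54.85 yaw 86.90 F along -0.0 lat -0.4 z -0.8 M [-0.04 -0.13 -0.04] rp [3.1415e+00 4.0000e-04] w 91.8
button_top [138.4 292.5] 0.65 s,off -17.6536975239256 20.504826924762906
socket_mouth [104.6 251.6] 0.56 s,off -0.8305266205442838 -0.6381452289613342
button_hole [ 37.1 287. ] 0.85 s,off 29.59160739547601 15.983650161234873
```

View pics/w15.png

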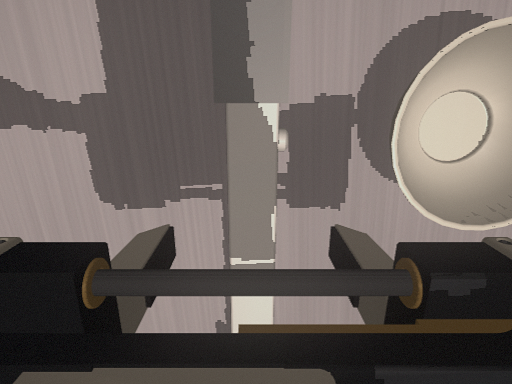

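View pics/w15b.png

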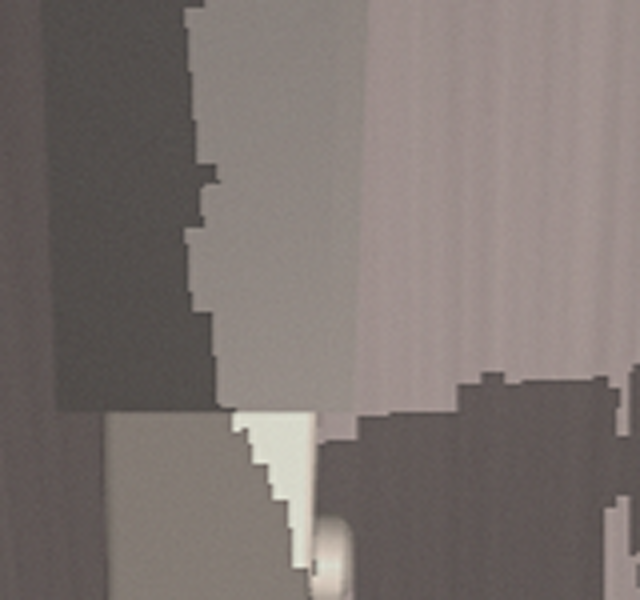

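```bash
python3 - <<'E'
from h import *
d=np.load('w15.npz'); cm=dict(K=d['K'],world_to_cam=d['W'])
def S(r,c,z):
    v=onz('',[r,c],z,cm)-M; return round(v@D,2),round(v@[D[1],-D[0],0],2)
print('mouth L/R',S(102.7,214,76.5),S(102.7,289,76.5)); print('button c',S(139,286.5,60),'front',S(128.8,282,60),'rear',S(150,282,60))
for r in (110,200): 
    print([S(r,c,72.3) for c in (226.5,278)])
E
```

```text
mouth L/R (np.float64(0.45), np.float64(-17.39)) (np.float64(0.43), np.float64(16.01))
button c (np.float64(-17.96), np.float64(17.41)) front (np.float64(-12.76), np.float64(14.92)) rear (np.float64(-23.69), np.float64(15.26))
[(np.float64(-2.88), np.float64(-12.25)), (np.float64(-2.9), np.float64(11.56))]
[(np.float64(-47.04), np.float64(-13.42)), (np.float64(-47.07), np.float64(12.72))]
```

Call:
{"op": "send_rows", "data": {
  "targets": [
    [[0,0,0,12,0,3,-1],[0,0,0,28,0,8,-1],[0,0,0,42,0,13,-1],[0,0,0,49,0,14,-1],[0,0,0,50,0,14,-1]]
  ]
}}

```text
time: 18.25
tool_pos: [658.2, 78.2, 39.9]
tcp_rot: [-3.14, -0.0, 1.521]
contact_force: [-0.4, -0.1, 0.7]
grip_width: 92.0
```

Call:
{"op": "send_rows", "data": {
  "targets": [
    [[0,0,0,0,0,0,-1],[0,0,0,0,0,0,-1],[0,0,0,0,0,0,-1]]
  ]
}}

```text
time: 18.5
tool_pos: [659.1, 74.9, 41.1]
tcp_rot: [3.141, 0.0, 1.517]
contact_force: [-0.1, 0.0, 0.2]
grip_width: 91.6
```

```bash
python3 - <<'E'
from h import *
where();plan(sp(-28,41,-.2),YAW)
cap('wrist','w16.png')
E
```

```text
t 18.50 s -27.92 off 0.00 z 41.12 yaw 86.94 F along 0.0 lat -0.1 z 0.2 M [-0.04 -0.13  0.05] rp [3.141e+00 3.000e-04] w 91.6
turn [0.03 0.02 0.04] shift [-0.1 -0.2  0.1] rows 0.0
```

View pics/w16.png

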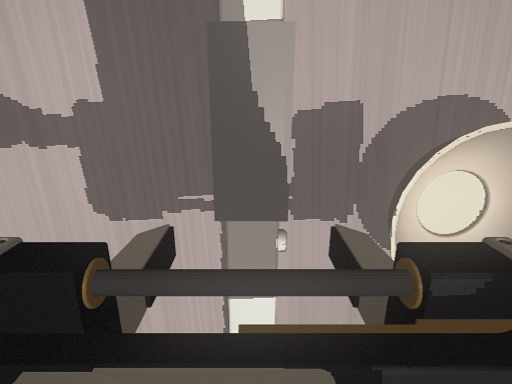

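```bash
python3 - <<'E'
from h import *
o=where()
R=Ro.from_euler('xyz',o['tcp_rot'])
for x in (9.5,-9.5):
  for y in (46,-46):
    for z in (0,-19,-38): print(x,y,z,proj('wrist',o['tool_pos']+R.apply([x,y,z])).round(1))
d=camera_model('wrist'); v=onz('wrist',[240,284],60)-M; print('button s',v@D)
for r in (229.5,251): v=onz('wrist',[r,280],60)-M; print(v@D)
v=onz('wrist',[220.5,250],76.5)-M; print('mouth s',v@D)
E
```

```text
t 18.55 s -28.07 off 0.03 z 41.14 yaw 86.93 F along 0.4 lat -0.8 z 0.4 M [-0.03 -0.13  0.02] rp [3.141e+00 3.000e-04] w 92.0
9.5 46 0 [[331.1 225.4]]
9.5 46 -19 [[340.4 240.5]]
9.5 46 -38 [[352.1 259.6]]
9.5 -46 0 [[174.2 225.6]]
9.5 -46 -19 [[165.2 240.7]]
9.5 -46 -38 [[153.8 259.9]]
-9.5 46 0 [[328.5 254.1]]
-9.5 46 -19 [[337.2 271.9]]
-9.5 46 -38 [[348.1 294.3]]
-9.5 -46 0 [[176.7 254.3]]
-9.5 -46 -19 [[168.3 272.2]]
-9.5 -46 -38 [[157.8 294.5]]
button s -18.288531334923935
-12.237777104983047
-24.77891282418252
mouth s 0.05760905618396103
```

Call:
{"op": "send_rows", "data": {
  "targets": [
    [[0,0,0,0,0,0,1],[0,0,0,0,0,0,1],[0,0,0,0,0,0,1],[0,0,0,0,0,0,1],[0,0,0,0,0,0,1]]
  ]
}}

```text
time: 18.97
tool_pos: [658.9, 75.2, 41.0]
tcp_rot: [3.141, 0.0, 1.518]
contact_force: [0.3, -0.6, 0.1]
grip_width: 63.4
```

Call:
{"op": "send_rows", "data": {
  "targets": [
    [[0,0,0,0,0,0,1],[0,0,0,0,0,0,1],[0,0,0,0,0,0,1],[0,0,0,0,0,0,1],[0,0,0,0,0,0,1]]
  ]
}}

```text
time: 19.38
tool_pos: [659.9, 75.3, 41.1]
tcp_rot: [3.139, -0.0, 1.518]
contact_force: [5.4, -0.9, -3.0]
grip_width: 29.7
```

Call:
{"op": "send_rows", "data": {
  "targets": [
    [[0,0,0,0,0,0,1],[0,0,0,0,0,0,1],[0,0,0,0,0,0,1],[0,0,0,0,0,0,1]]
  ]
}}

```text
time: 19.72
tool_pos: [658.9, 75.4, 41.1]
tcp_rot: [3.141, 0.0, 1.518]
contact_force: [1.0, -0.0, 1.5]
grip_width: 25.0
```

```bash
python3 - <<'E'
from h import *
where()
cap('wrist','w17.png')
cv2.imwrite('pics/w17b.png',cv2.resize(cv2.imread('pics/w17.png')[190:310,180:340],None,fx=4,fy=4,interpolation=cv2.INTER_CUBIC))
E
```

```text
t 19.72 s -27.46 off -0.22 z 41.06 yaw 86.96 F along 0.0 lat 1.0 z 1.5 M [ 0.01 -0.07 -0.07] rp [3.1414 0.    ] w 25.0
```

View pics/w17b.png

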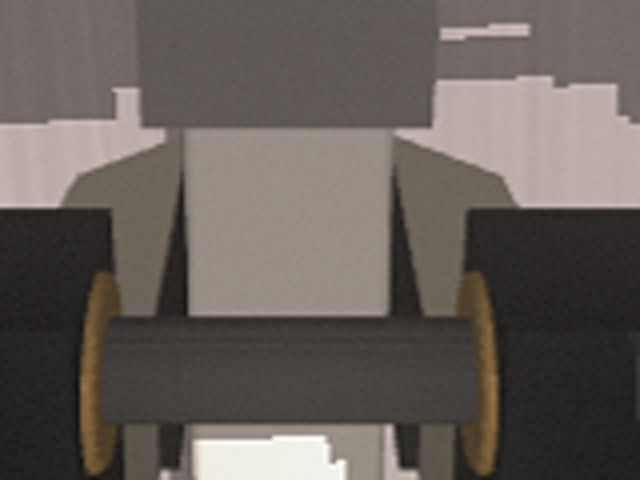

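Call:
{"op": "send_rows", "data": {
  "targets": [
    [[0,0,0,2,0,0,1],[0,0,0,4,0,0,1],[0,0,0,6.5,0,0,1],[0,0,0,9,0,0,1],[0,0,0,11,0,0,1]]
  ]
}}

```text
time: 20.18
tool_pos: [659.6, 86.4, 41.1]
tcp_rot: [3.141, 0.0, 1.518]
contact_force: [-0.5, -3.2, 3.3]
grip_width: 24.7
```

```bash
python3 - <<'E'
from h import *
where()
E
```

```text
t 20.18 s -16.46 off -0.10 z 41.07 yaw 86.96 F along -3.2 lat -0.4 z 3.3 M [-0.55  0.01  0.08] rp [3.1411e+00 4.0000e-04] w 24.7
```

Call:
{"op": "send_rows", "data": {
  "targets": [
    [[0,0,0,1,0,0,1],[0,0,0,2,0,0,1],[0,0,0,3,0,0,1],[0,0,0,4,0,0,1]]
  ]
}}

```text
time: 20.52
tool_pos: [659.8, 90.2, 41.0]
tcp_rot: [3.141, 0.0, 1.518]
contact_force: [0.7, -4.7, 3.7]
grip_width: 24.3
```

```bash
python3 - <<'E'
from h import *
where()
cm=camera_model('wrist');cap('wrist','w18.png')
cv2.imwrite('pics/w18b.png',cv2.resize(cv2.imread('pics/w18.png')[190:310,180:340],None,fx=4,fy=4,interpolation=cv2.INTER_CUBIC))
E
```

```text
t 20.52 s -12.59 off -0.09 z 41.04 yaw 86.96 F along -4.7 lat 1.0 z 3.7 M [-0.64  0.02  0.04] rp [3.1411e+00 3.0000e-04] w 24.3
```

View pics/w18b.png

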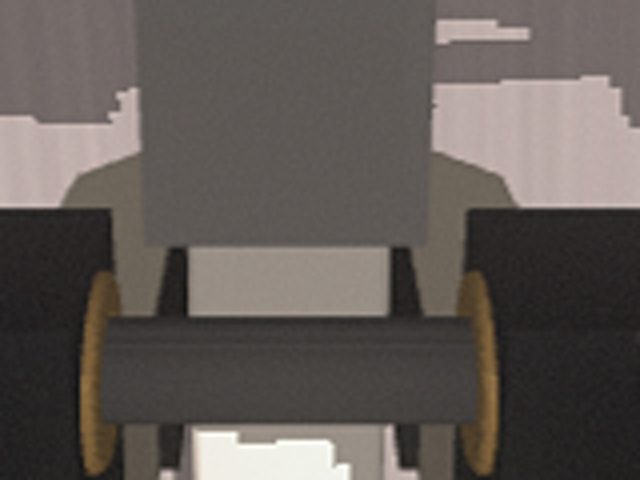

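Call:
{"op": "send_rows", "data": {
  "targets": [
    [[0,0,0,0.7,0,0,1],[0,0,0,1.4,0,0,1],[0,0,0,1.4,0,0,1]]
  ]
}}

```text
time: 20.82
tool_pos: [659.9, 91.8, 41.0]
tcp_rot: [3.141, 0.0, 1.518]
contact_force: [-0.3, -3.8, 3.9]
grip_width: 25.2
```

```bash
python3 - <<'E'
from h import *
where()
E
```

```text
t 20.82 s -11.07 off -0.12 z 40.99 yaw 86.96 F along -3.8 lat -0.1 z 3.9 M [-0.6  -0.02  0.01] rp [3.1412e+00 1.0000e-04] w 25.2
```

Call:
{"op": "send_rows", "data": {
  "targets": [
    [[0,0,0,0,0,0,-1],[0,0,0,0,0,0,-1],[0,0,0,0,0,0,-1],[0,0,0,0,0,0,-1],[0,0,0,0,0,0,-1]]
  ]
}}

```text
time: 21.23
tool_pos: [659.6, 92.1, 40.5]
tcp_rot: [-3.141, -0.0, 1.518]
contact_force: [-0.1, -0.2, 0.2]
grip_width: 53.5
```

```bash
python3 - <<'E'
from h import *
where(); plan(sp(-75,42),YAW)
cm=camera_model('wrist');cap('wrist','w19.png')
cv2.imwrite('pics/w19b.png',cv2.resize(cv2.imread('pics/w19.png')[190:310,180:340],None,fx=4,fy=4,interpolation=cv2.INTER_CUBIC))
E
```

```text
t 21.23 s -10.73 off -0.46 z 40.52 yaw 86.97 F along -0.2 lat -0.1 z 0.2 M [ 0.02 -0.1   0.02] rp [-3.1411e+00 -2.0000e-04] w 53.5
turn [-0.03 -0.01  0.07] shift [-64.3   0.4  -1.5] rows 1.5
```

View pics/w19b.png

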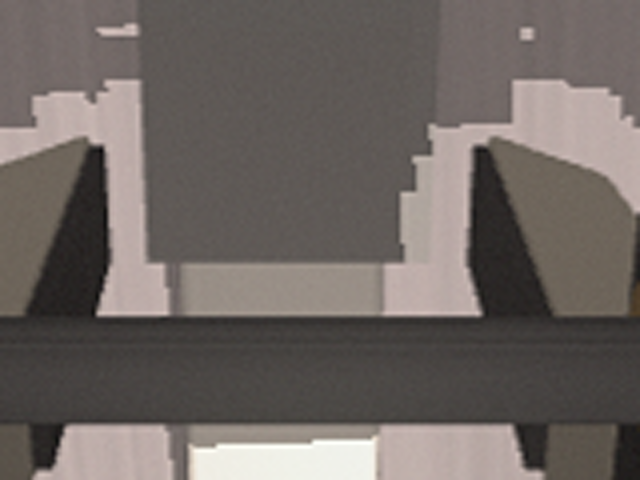

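Call:
{"op": "send_rows", "data": {
  "targets": [
    [[0,0,0,-8,0,0,-1],[0,0,0,-25,0,0,-1],[0,0,0,-45,0,0,-1],[0,0,0,-65,0,0,-0.2],[0,0,0,-69,0,0,-0.2]]
  ]
}}

```text
time: 21.7
tool_pos: [656.0, 19.4, 40.9]
tcp_rot: [3.141, 0.001, 1.515]
contact_force: [1.3, -0.5, -0.3]
grip_width: 73.2
```

Call:
{"op": "send_rows", "data": {
  "targets": [
    [[0,0,0,0,0,0,-0.2],[0,0,0,0,0,0,-0.2],[0,0,0,0,0,0,-0.2]]
  ]
}}

```text
time: 21.95
tool_pos: [656.1, 23.7, 40.9]
tcp_rot: [3.141, -0.0, 1.518]
contact_force: [0.6, 0.3, -0.3]
grip_width: 56.5
```

```bash
python3 - <<'E'
from h import *
o=where()
cm=camera_model('wrist');cap('wrist','w20.png');np.savez('w20.npz',K=cm['K'],W=cm['world_to_cam'])
cv2.imwrite('pics/w20b.png',cv2.resize(cv2.imread('pics/w20.png')[0:240,180:340],None,fx=3,fy=2.5,interpolation=cv2.INTER_CUBIC))
E
```

```text
t 21.95 s -79.21 off -0.19 z 40.90 yaw 86.99 F along 0.3 lat 0.6 z -0.3 M [-0.01 -0.05  0.02] rp [ 3.1414e+00 -3.0000e-04] w 56.5
```

View pics/w20b.png

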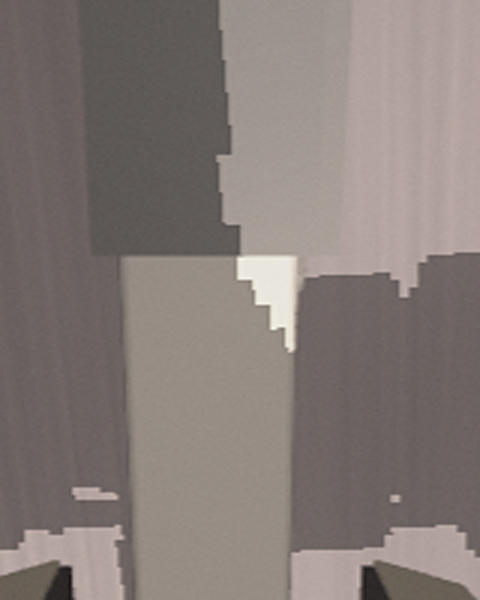

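Call:
{"op": "send_rows", "data": {
  "targets": [
    [[0,0,0,0,-0.4,0,1],[0,0,0,0,-0.4,0,1],[0,0,0,0,-0.4,0,1],[0,0,0,0,-0.4,0,1],[0,0,0,0,-0.4,0,1]]
  ]
}}

```text
time: 22.42
tool_pos: [655.7, 23.0, 40.9]
tcp_rot: [3.141, 0.0, 1.518]
contact_force: [0.1, -0.3, -0.9]
grip_width: 26.7
```

Call:
{"op": "send_rows", "data": {
  "targets": [
    [[0,0,0,0,0,0,1],[0,0,0,0,0,0,1],[0,0,0,0,0,0,1],[0,0,0,0,0,0,1]]
  ]
}}

```text
time: 22.75
tool_pos: [655.6, 23.0, 40.9]
tcp_rot: [-3.141, -0.0, 1.518]
contact_force: [-1.7, 1.4, 1.1]
grip_width: 24.7
```

```bash
python3 - <<'E'
from h import *
where()
E
```

```text
t 22.75 s -79.99 off -0.71 z 40.92 yaw 86.96 F along 1.3 lat -1.8 z 1.1 M [0.2  0.17 0.19] rp [-3.1414 -0.    ] w 24.7
```

Call:
{"op": "send_rows", "data": {
  "targets": [
    [[0,0,0,2,0,0,1],[0,0,0,4.5,0,0,1],[0,0,0,7,0,0,1],[0,0,0,10,0,0,1],[0,0,0,12,0,0,1]]
  ]
}}

```text
time: 23.17
tool_pos: [655.8, 31.9, 40.9]
tcp_rot: [-3.14, 0.004, 1.517]
contact_force: [-4.2, -11.7, 1.8]
grip_width: 24.8
```

```bash
python3 - <<'E'
from h import *
where()
E
```

```text
t 23.17 s -71.09 off -0.93 z 40.90 yaw 86.91 F along -11.9 lat -3.5 z 1.8 M [-1.51  0.49  0.08] rp [-3.1404  0.004 ] w 24.8
```

Call:
{"op": "send_rows", "data": {
  "targets": [
    [[0,0,0,2,0.3,0,1],[0,0,0,4,0.3,0,1],[0,0,0,6,0.3,0,1],[0,0,0,8,0.3,0,1],[0,0,0,10,0.3,0,1]]
  ]
}}

```text
time: 23.58
tool_pos: [656.4, 41.8, 40.9]
tcp_rot: [-3.14, 0.004, 1.517]
contact_force: [-4.4, -11.1, 3.1]
grip_width: 24.6
```

```bash
python3 - <<'E'
from h import *
where()
E
```

```text
t 23.58 s -61.17 off -0.85 z 40.87 yaw 86.92 F along -11.3 lat -3.8 z 3.1 M [-1.5   0.58  0.17] rp [-3.1399  0.004 ] w 24.6
```

Call:
{"op": "send_rows", "data": {
  "targets": [
    [[0,0,0,2,-0.4,0,1],[0,0,0,4,-0.4,0,1],[0,0,0,6,-0.4,0,1],[0,0,0,8,-0.4,0,1],[0,0,0,9,-0.4,0,1]]
  ]
}}

```text
time: 24.0
tool_pos: [656.8, 50.9, 40.9]
tcp_rot: [-3.141, 0.004, 1.517]
contact_force: [-2.5, -10.1, 1.8]
grip_width: 24.9
```

```bash
python3 - <<'E'
from h import *
where()
E
```

```text
t 24.00 s -52.02 off -0.99 z 40.88 yaw 86.91 F along -10.2 lat -1.9 z 1.8 M [-1.44  0.43  0.03] rp [-3.1405  0.0039] w 24.9
```

Button centre should be about 26.5 mm in; now small steps.

Call:
{"op": "send_rows", "data": {
  "targets": [
    [[0,0,0,0.7,0,0,1],[0,0,0,1.4,0,0,1],[0,0,0,2.1,0,0,1],[0,0,0,2.8,0,0,1]]
  ]
}}

```text
time: 24.33
tool_pos: [657.5, 55.2, 40.9]
tcp_rot: [3.141, 0.001, 1.516]
contact_force: [0.0, -1.1, -0.4]
grip_width: 24.9
```

```bash
python3 - <<'E'
from h import *
where()
E
```

```text
t 24.33 s -47.67 off -0.52 z 40.88 yaw 86.88 F along -1.0 lat 0.1 z -0.4 M [-0.24 -0.04  0.07] rp [3.1413e+00 1.1000e-03] w 24.9
```

Call:
{"op": "send_rows", "data": {
  "targets": [
    [[0,0,0,0.5,0,0,1],[0,0,0,1,0,0,1],[0,0,0,1,0,0,1]]
  ]
}}

```text
time: 24.58
tool_pos: [657.7, 56.5, 40.9]
tcp_rot: [3.141, 0.002, 1.517]
contact_force: [-0.8, -7.3, -0.2]
grip_width: 24.9
```

```bash
python3 - <<'E'
from h import *
where()
E
```

```text
t 24.58 s -46.39 off -0.44 z 40.89 yaw 86.95 F along -7.3 lat -0.4 z -0.2 M [-0.92  0.01 -0.06] rp [3.1411e+00 1.7000e-03] w 24.9
```

Call:
{"op": "send_rows", "data": {
  "targets": [
    [[0,0,0,-0.5,0,0,1],[0,0,0,-1,0,0,1],[0,0,0,-1.2,0,0,1],[0,0,0,-1.2,0,0,1]]
  ]
}}

```text
time: 24.92
tool_pos: [657.6, 56.5, 40.9]
tcp_rot: [3.141, 0.0, 1.518]
contact_force: [0.6, -3.0, -0.8]
grip_width: 24.9
```

```bash
python3 - <<'E'
from h import *
where()
E
```

```text
t 24.92 s -46.44 off -0.48 z 40.91 yaw 86.96 F along -2.9 lat 0.7 z -0.8 M [-0.5  -0.16 -0.09] rp [3.1409e+00 1.0000e-04] w 24.9
```

Call:
{"op": "send_rows", "data": {
  "targets": [
    [[0,0,0,-0.5,0,0,1],[0,0,0,-1,0,0,1],[0,0,0,-1.7,0,0,1],[0,0,0,-1.7,0,0,1]]
  ]
}}

```text
time: 25.25
tool_pos: [657.2, 55.3, 40.9]
tcp_rot: [-3.142, -0.001, 1.518]
contact_force: [0.4, 0.8, -0.3]
grip_width: 24.9
```

```bash
python3 - <<'E'
from h import *
where()
for c,(r0,r1,c0,c1) in dict(scene=(150,200,260,320),wrist=(0,200,200,340)).items():
    cap(c,c+'21.png'); f=8 if c=='scene' else 3.5; cv2.imwrite('pics/%s21b.png'%c,cv2.resize(cv2.imread('pics/%s21.png'%c)[r0:r1,c0:c1],None,fx=f,fy=min(f,3 if c=='wrist' else 8),interpolation=cv2.INTER_CUBIC))
E
```

```text
t 25.25 s -47.60 off -0.82 z 40.88 yaw 86.98 F along 0.8 lat 0.4 z -0.3 M [ 0.15 -0.12  0.01] rp [-3.1416e+00 -6.0000e-04] w 24.9
```

View pics/scene21b.png

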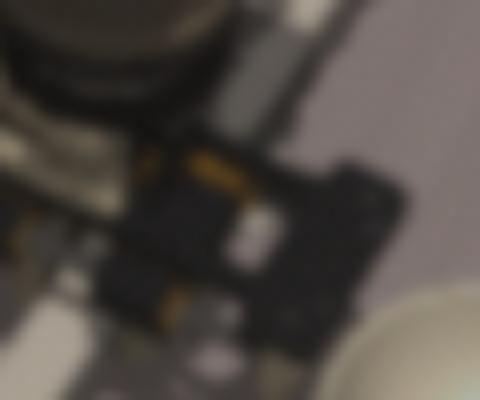

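View pics/wrist21b.png

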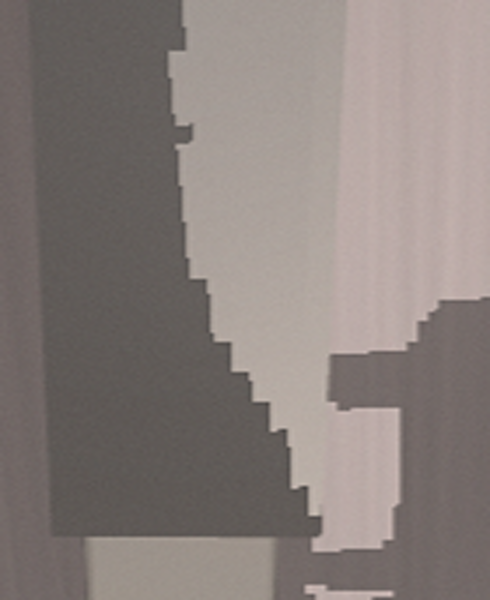

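Call:
{"op": "send_rows", "data": {
  "targets": [
    [[0,0,0,-0.7,0,0,1],[0,0,0,-1.4,0,0,1],[0,0,0,-1.8,0,0,1],[0,0,0,-1.8,0,0,1]]
  ]
}}

```text
time: 25.68
tool_pos: [657.2, 53.4, 40.9]
tcp_rot: [3.142, -0.001, 1.518]
contact_force: [-0.6, 5.3, -0.5]
grip_width: 24.9
```

```bash
python3 - <<'E'
from h import *
where()
E
```

```text
t 25.68 s -49.50 off -0.77 z 40.89 yaw 86.96 F along 5.3 lat -0.9 z -0.5 M [ 0.64 -0.04  0.02] rp [ 3.1415e+00 -7.0000e-04] w 24.9
```

Call:
{"op": "send_rows", "data": {
  "targets": [
    [[0,0,0,0.8,0,0,1],[0,0,0,1.4,0,0,1],[0,0,0,1.4,0,0,1]]
  ]
}}

```text
time: 25.93
tool_pos: [657.2, 53.7, 40.9]
tcp_rot: [-3.142, 0.001, 1.518]
contact_force: [-0.2, -1.1, -0.3]
grip_width: 24.6
```

Call:
{"op": "send_rows", "data": {
  "targets": [
    [[0,0,0,0,0,0,-1],[0,0,0,0,0,0,-1],[0,0,0,0,0,0,-1],[0,0,0,0,0,0,-1],[0,0,0,0,0,0,-1]]
  ]
}}

```text
time: 26.35
tool_pos: [657.4, 54.3, 40.9]
tcp_rot: [3.141, 0.0, 1.518]
contact_force: [-0.2, 0.1, 0.1]
grip_width: 53.2
```

Call:
{"op": "send_rows", "data": {
  "targets": [
    [[0,0,0,0,0,-5,-1],[0,0,0,0,0,-20,-1],[0,0,0,0,0,-50,-1],[0,0,0,0,0,-85,-1],[0,0,0,0,0,-110,-1]]
  ]
}}

```text
time: 26.77
tool_pos: [657.9, 54.3, 154.1]
tcp_rot: [3.139, -0.0, 1.518]
contact_force: [1.3, -0.2, 0.4]
grip_width: 86.8
```

Call:
{"op": "send_rows", "data": {
  "targets": [
    [[0,0,0,0,25,0,-1],[0,0,0,0,55,0,-1],[0,0,0,0,75,0,-1],[0,0,0,0,75,0,-1],[0,0,0,0,75,0,-1]]
  ]
}}

```text
time: 27.18
tool_pos: [732.4, 50.2, 150.3]
tcp_rot: [-3.141, 0.0, 1.518]
contact_force: [-0.4, 0.0, 0.3]
grip_width: 91.7
```

```bash
python3 - <<'E'
from h import *
where()
f=dict(wrist=(0,200,80,280),scene=(120,270,190,340),side=(140,290,150,300))
for c,(r0,r1,c0,c1) in f.items():
    cap(c,c+'22.png'); cv2.imwrite('pics/%s22b.png'%c,cv2.resize(cv2.imread('pics/%s22.png'%c)[r0:r1,c0:c1],None,fx=3,fy=3,interpolation=cv2.INTER_CUBIC))
for l in ('button_top','button_hole'):
  for k in place_of(l,'wrist')[:2]: print(l,np.array(k['location']).round(1),round(k['conf'],2))
E
```

```text
t 27.18 s -48.65 off 74.51 z 150.25 yaw 86.95 F along -0.0 lat -0.4 z 0.3 M [-0.01 -0.07  0.01] rp [-3.141e+00  1.000e-04] w 91.7
button_top [102.  184.1] 0.43
button_hole [103. 182.] 0.58
```

View pics/wrist22b.png

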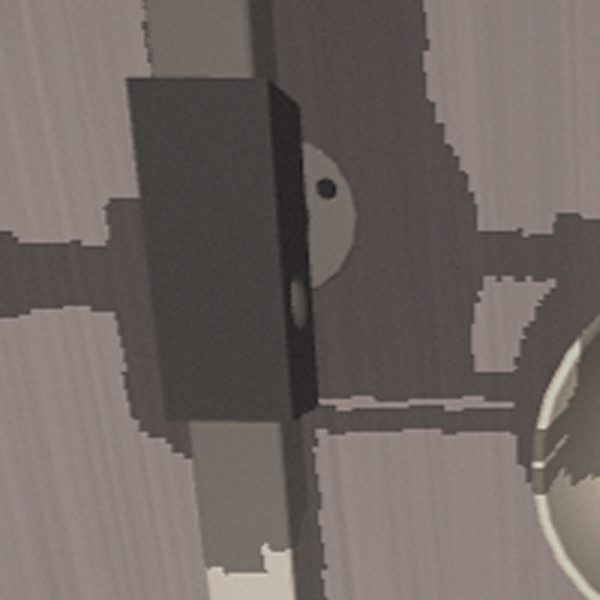

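View pics/scene22b.png

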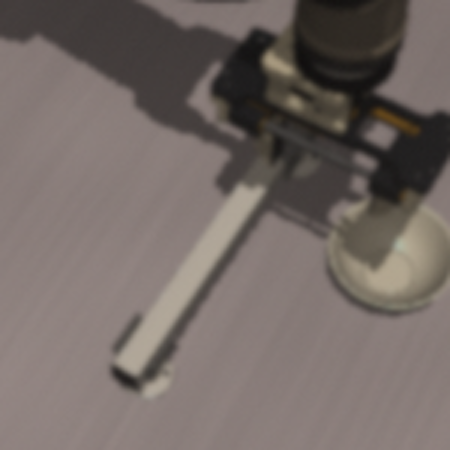

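View pics/side22b.png

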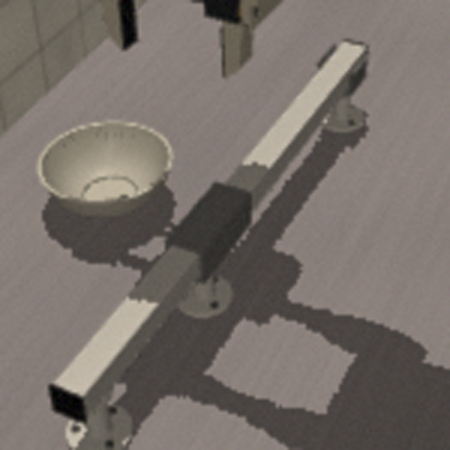

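```bash
python3 - <<'E'
import cv2,numpy as np
a=cv2.imread('pics/wrist22.png')[85:120,165:200]; b=cv2.imread('pics/w8.png')[90:125,160:195]
f=lambda x:cv2.resize(np.clip(x.astype(float)*1.6,0,255).astype('uint8'),None,fx=11,fy=11,interpolation=cv2.INTER_CUBIC)
cv2.imwrite('pics/cmp.png',np.hstack([f(b),f(a)]))
E
```

```text
(no output)
```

View pics/cmp.png

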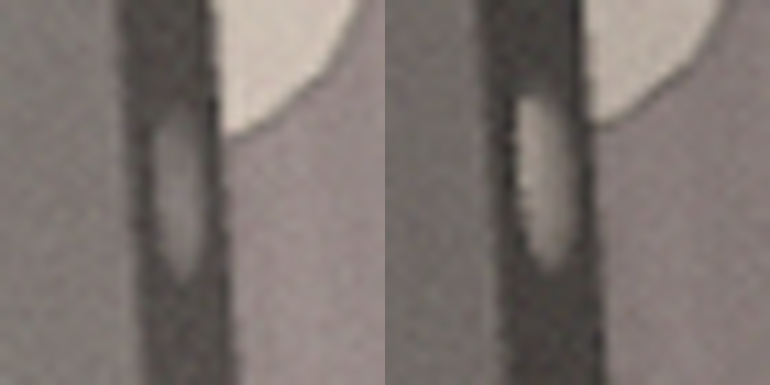

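```bash
python3 - <<'E'
from h import *
where(); print(close_job())
E
```

```text
t 27.43 s -48.41 off 73.72 z 151.46 yaw 86.97 F along 0.4 lat 0.1 z -0.4 M [-0.02 -0.1  -0.05] rp [3.1414e+00 1.0000e-04] w 91.7
the job is handed in; nothing more can be done
None
```

The loose section is back in place and locked, and the gripper has let go. I handed the job in at 27.4 s of the 64 s allowed, with the open gripper clear of everything.

I laid the tail in the saddle, started the nose 18 mm into the socket and let go. Next I pinched the rear half of the button flush and fed its leading edge in. Then I regripped further back and slid the section in at about 10–12 N until the drag dropped to near zero.

**Lock check:** nudged gently both ways, the section stopped at about 5–7 N with about 3 mm of total play. That matches a 12 mm button in a 15 mm hole.

**Picture check:** the hole now looks bright and filled, but the wrist picture is coarse and the hole already looked light before insertion. It supports the lock without proving it on its own.

**What went wrong:**
- **First approach:** while lowering the rail I touched the saddle floor with a brief push of about 10 N. That most likely tipped the nose down about 2°, so the nose met the socket edge at about 24 N.
- **Fix:** I backed off, tilted the tool to level the rail, and it then went in freely.
- **Bowl, mug, glass and bottle:** I kept the arm clear of them and felt no unexpected contact. I did not measure their positions again at the end.

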